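# Weigh out a scoop of wooden beads on the bench scale

## Robot

A 6-joint arm with a two-finger parallel gripper is mounted at the origin on the work surface. World frame = base frame: x ahead of the robot, y to its left, z up, the work surface at z = 0. Lengths are in m, angles in rad, forces in N, time in s.
With the tool pointing down it reaches from about 0.35 to 0.95 m from the base axis. Payload 17.4 kg.
Tool frame: the origin (TCP) lies where the fingers leave the gripper's body, on its centre line; the fingertips stand 84 mm ahead of it and the grasp point (between the pads) lies 65 mm ahead of it; z points along the fingers, y is the direction in which the jaws open and shut (so a half turn about z gives the same grasp; the last joint's range is limited). The gripper opens to 93 mm and grips with 3 to 60 N. Pads are 15 mm wide; open, the fingers measure 128 mm over their backs; the gripper's body (75 mm by 188 mm) begins 65 mm behind the grasp point.
Start: joints at [-1.282, 0.116, 1.442, -0, 1.584, -0.038], TCP at [0.217, -0.639, 0.303] pointing down, gripper open.
Joint ranges: [-2.83, 2.83], [-0.83, 2.19], [0.07, 2.5], [-1.14, 4.28], [0.01, 3], [-2.97, 2.97]. Speed limits (rad/s): [1.89, 1.89, 2.22, 3.14, 3.14, 3.14].

## Interface

Orientations are given as a rotation vector (axis times angle).
In Python, from rig import manip, vision, ticket, search_frame, tip_of gives the robot as it stands.
- The arm moves only by the shell command python3 -m handwheel 'ROWS' [FORCE]. ROWS is JSON, a list of rows, each a list of 7 numbers: the turn, a rotation vector about the tool's x, y, z in rad, then the shift along the tool's x, y, z in m, then the finger opening in m, from 0 to 0.093. A call has 1 to 12 rows; each row is the pose to reach, as a shift and turn from the pose measured when the call began, along the tool's axes at that moment; what a row does not reach only later rows make up. A row lasts 1/12 s, in which the tool goes at most 41.7 mm and 7.16 degrees, less where a joint would pass 70% of its speed; a pose out of reach is approached as far as the arm can. A call with a gripper value outside its range is refused whole. The fingers move at their own pace and stop on an object; FORCE is the grip in N (left out, the last holds). Time passes only in rows, so rows that repeat a pose let the fingers close. It gives the time, the measured TCP pose, the force and the opening at its end, in the units of the state.
- manip.observe(): the state, without advancing time (a new reading comes with each control period).
- vision.get_image(name): name is "scene" or "top" or "wrist"; returns a dict with "img" (400x640x3 uint8, red, green, blue), "K" (3x3 intrinsics, pixels), "R" (3x3) and "t" (3): a world point X has camera coordinates R X + t; the wrist camera has in their place "hand_eye" (4x4, takes a point from camera to tool coordinates, whose origin is the TCP and whose axes are the flange's). Camera axes: x right, y down, z forward; pixel columns grow to the right and rows downward; lengths in m; the calibration is good to about 2 mm. The wrist camera is an equidistant fisheye: a pixel r from the principal point sees the ray r / f radians off the axis. A picture is of the moment at which its call begins: read the wrist's pose just before it. There is no depth.
- ticket.sign_off(): hands the job in, once; it reports no verdict.
Trained networks look in a picture, given as the dict that the camera call returned (one of the last four; its "shot" number tells which), for a name from the list of things; names that differ only in an ending like _2 or _b are one class to them, and where a whole thing is asked for, a point or a joint stands for the part that bears it (a point fixed in the world has none). Each returns a list of dicts, best first, with "conf" (0 to 1); they miss things now and then, are a little off and sometimes report something else, mostly with a low value. They report only what shows in the picture. A call takes as long as a camera call. They do not tell look-alikes from the thing itself.
- search_frame(picture, thing): "extent" ([left, top, right, bottom] in pixels, round what is visible of it).
- tip_of(picture, thing): "position" ([column, row] in pixels: a listed point, or the origin of a listed thing).
The state is a dict: "clock": time; "joint_pos": joint angles; "dq": joint speeds; "joint_torque": joint torques, N m; "ee_pos": TCP position; "eef_rot": TCP orientation; "force": force on the tool from outside, world axes, zero at the start; "wrist_torque": the same for the moment, N m; "width": finger opening in m.
Only numpy, scipy, OpenCV 4.12 (cv2) and the standard library are available. Lean on these libraries where they do the work, as an engineer would, in place of code of your own. Each camera call takes 0.05 s, during which the arm holds its last target.

## Task

First slide the bench scale's power switch fully on while its pan is still empty, so that it zeroes itself. Then use the hand scoop to take wooden beads out of the stock bin and tip at least four of them into the scale's pan: do not touch beads with the fingers, spill none (every bead ends in the bin or in the pan), and do not force the scoop against the bin. Lay the scoop back flat on its leather pad, as it lay, and leave everything else on the table where it is.

Things in the scene. Friction and masses are not known exactly. Their poses are not given: they have to be found in the camera images.
- scoop: aluminium hand scoop, about 0.17 kg, lying flat on its pad. Origin: centre of the underside of its flat bowl. Bowl 100 long (x), 98 wide, sheet 2 to 3 thick, smooth; open at the nose (-x end, straight lip), closed at the rear by a 44 high wall; its sides rise in a straight line from nothing at the lip to 44. Handle to +x. No pose while the fingers hold it
- scoop_grip (a point): centre of the scoop's black flat-sided handle: 100 along +x and 48 above the scoop's origin. The handle is 22 wide (y), 24 high, 100 long, from the rear wall to +x, rising 18 degrees away from the bowl
- scoop_lip (a point): middle of the lip at the scoop's nose, on the underside: 50 along -x from the scoop's origin
- scoop_mid (a point): underside level, 50 along +x from the scoop's origin: half way along the scoop
- pad: brown leather rest pad, 230 (x) x 115 (y) x 4 thick, fixed; origin under its centre. The scoop starts on it with its mid point within 10 of the pad's centre
- bin: dark blue stock bin on a steel stand, fixed. Origin on the table under its middle; footprint x -145..+130, y -66..+66. The flat floor slopes at 20 degrees, down towards the -x end; inside width 114, side walls 90 high square to the floor at the low end, falling to 30 at the high (+x) end, which has only a 9 high lip, so a scoop handle passes over it
- bin_foot (a point): middle of the lowest line inside the bin, where the floor meets a flat ramp: x -60, z 30 from the bin's origin. From here the floor runs 196 up towards +x at 20 degrees, and the ramp up towards -x at 65 degrees to the floor, its edge 94 above the floor. The beads lie along this line, in two or three rows
- pan_in (a point): centre of the inner floor of the scale's round steel pan, 62 above the table. The pan's inside is about 140 across at the floor and 174 at the rim, its rim stands 38 above this point. Fixed
- scale: ivory bench scale, 260 (x) x 200 (y), top of the case 50 above the table, fixed; origin on the table under its centre. The pan's centre is 35 along -x from it; the display and the switch lie on the flat deck at the +x end
- scale_switch (a joint): travel of the scale's power slide switch in m: 0 off, 0.012 fully on, towards the scale's +y. A click detent half way resists with about 3 to 5 N and then pulls it home; it stays where it is left. Green shows beside it when on
- switch_ridge (a point): top centre of the orange ridge on the switch: the ridge is 18 wide (scale's x), 5 thick (along the travel) and its top is 8.5 above the deck, which is 50 above the table. The deck is flat and clear for 35 on the side to push from; the pan's rim is about 50 away and 50 above the deck
- bead1: round wooden bead, 30 dia, 10 to 17 g; origin at its centre
- bead2: round wooden bead, 30 dia, 10 to 17 g; origin at its centre
- bead3: round wooden bead, 30 dia, 10 to 17 g; origin at its centre
- bead4: round wooden bead, 30 dia, 10 to 17 g; origin at its centre
- bead5: round wooden bead, 30 dia, 10 to 17 g; origin at its centre
- bead6: round wooden bead, 30 dia, 10 to 17 g; origin at its centre
- bead7: round wooden bead, 30 dia, 10 to 17 g; origin at its centre
- bead8: round wooden bead, 30 dia, 10 to 17 g; origin at its centre
- thread_spool: red thread spool, upright, 50 dia x 60 tall; origin under its centre. Bystander
- awl: awl lying down, wooden handle 70 long x 28 dia (origin under the handle's butt end), steel spike 55 long further along +x. Bystander
- glue_jar: round glue jar, 64 dia x 78 tall, white cap; origin under its centre. Bystander
- mallet: mallet lying down: head 56 dia x 85 long along its y, origin under the head, handle to +x, reaching 210 from the origin. Bystander
- tape_dispenser: black tape dispenser 160 x 62 x 116 tall, origin under its centre. Bystander
Things that resemble listed ones, but are neither listed nor needed, are in the scene too. What is shaped like the bead8 but purple is not meant.

How it is judged:
By the outcome, as a careful person would: the job done as asked, in the order asked, and still so for the second after the job is handed in, with the robot touching nothing.
It also fails if it takes over 72 s, if anything falls off the work surface, if the arm or the gripper's body presses on something with over 40 N, if the wrist force passes 120 N, or if a joint passes its speed limit or range.

## Working session

There is one attempt and no reset: what is moved stays moved. The work goes in short steps, Python scripts to look and compute and a shell command to move; the robot and the scene stay as the last step left them, time stands still between calls to the robot, and variables do not carry over. Pictures are saved under pics/ and viewed, and the job is handed in when it is done.

```bash
ls; mkdir -p pics; python3 - <<'E'
from rig import manip, vision
import cv2
print(manip.observe())
for n in ["scene","top","wrist"]:
    p=vision.get_image(n); cv2.imwrite(f"pics/a_{n}.png",p["img"][:,:,::-1])
    print(n,{k:(v.tolist() if hasattr(v,'tolist') else v) for k,v in p.items() if k!="img"})
E
```

```text
pics
{'clock': 0.0, 'joint_pos': array([-1.28178817e+00,  1.16472442e-01,  1.44226435e+00, -1.23335921e-05,
        1.58399372e+00, -3.78214800e-02]), 'dq': array([-0.00093603, -0.00050036,  0.00052912, -0.00126881, -0.00131796,
       -0.00020449]), 'joint_torque': array([ 1.87309786e-05, -7.21262741e+01, -6.22605443e+01,  7.80299376e-02,
        2.37872440e-02, -9.10706672e-05]), 'ee_pos': array([ 0.2166477 , -0.63917303,  0.30201482]), 'eef_rot': array([-3.09862643e+00, -5.10917254e-01,  2.43022144e-04]), 'force': array([-1.04163342, -0.72058387, -0.68543533]), 'wrist_torque': array([ 0.03154833, -0.01284629,  0.02003786]), 'width': 0.09309518400336846}
scene {'K': [[447.25014521069795, 0.0, 326.4116586820631], [0.0, 447.25014521069795, 200.85195339603274], [0.0, 0.0, 1.0]], 'R': [[0.40049669284012146, 0.9162925867467268, -0.003208503875343162], [0.6797691329032944, -0.29946046052243946, -0.6695053088180795], [-0.6144235713056821, 0.26595362012328594, -0.7428003412541557]], 't': [-0.3127364856072329, -0.30738984982602346, 1.754865374829243], 'shot': 1}
top {'K': [[403.4958759536074, 0.0, 320.6120978522606], [0.0, 403.4958759536074, 199.89775355249517], [0.0, 0.0, 1.0]], 'R': [[-0.15691416559686955, -0.9875974403474362, 0.005407444334478575], [-0.9679818723890443, 0.15270670809772224, -0.19922789972329966], [0.19593121078898654, -0.036495987740426485, -0.9799382651563376]], 't': [0.1477842911303943, 0.5564309907825771, 0.9404006518825985], 'shot': 2}
wrist {'K': [[309.70691628693146, 0.0, 314.27656781512604], [0.0, 309.70691628693146, 197.19957231629905], [0.0, 0.0, 1.0]], 'hand_eye': [[-1.4963945498174743e-05, -0.9640535702429676, -0.2657079477130222, 0.07374106096342625], [0.9999999815654594, -6.529031907206786e-05, 0.00018057201673692816, -0.0003155714070749438], [-0.0001914292541074248, -0.2657079401127487, 0.9640535534480849, -0.08063827437438853], [0.0, 0.0, 0.0, 1.0]], 'shot': 3}
```

View pics/a_scene.png

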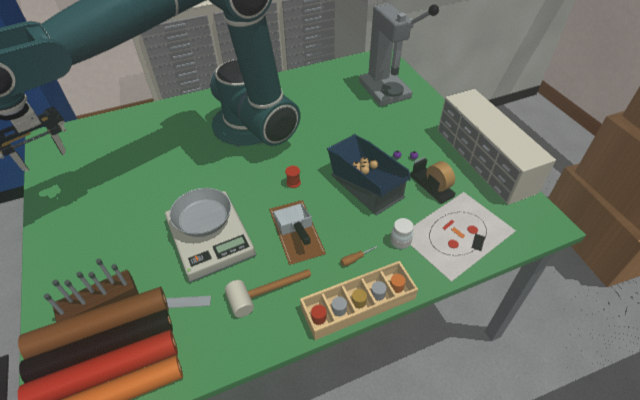

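View pics/a_top.png

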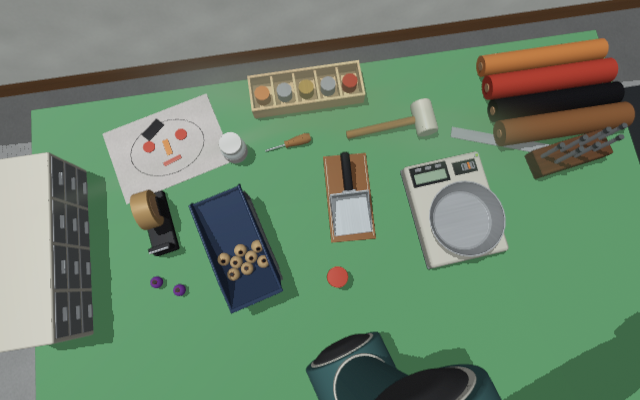

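View pics/a_wrist.png

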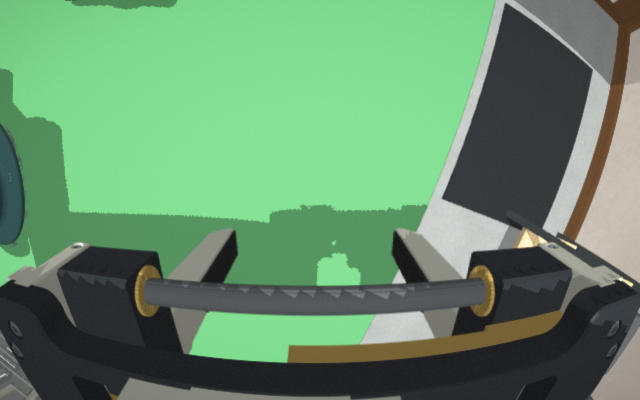

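The scene view shows the scale (210,230), scoop on its pad (297,230), and bin with beads (368,165). The purple beads (400,155) are look-alikes outside the bin. In the top view they are at (455,210), (350,197) and (238,250).

```bash
cat > h.py <<'E'
import numpy as np, cv2
from scipy.spatial.transform import Rotation as Ro
def ray(p,px,obs=None):
    K=p["K"];u=(px[0]-K[0,2])/K[0,0];v=(px[1]-K[1,2])/K[1,1]
    if "R" in p:
        d=p["R"].T@np.array([u,v,1.]);return -p["R"].T@p["t"],d/np.linalg.norm(d)
    r=np.hypot(u,v);d=np.array([np.sin(r)*u/r,np.sin(r)*v/r,np.cos(r)])
    H=p["hand_eye"];W=Ro.from_rotvec(obs["eef_rot"]).as_matrix()
    return obs["ee_pos"]+W@H[:3,3],W@H[:3,:3]@d
def onz(p,px,z,obs=None):
    o,d=ray(p,px,obs);return o+d*(z-o[2])/d[2]
def tri(rs):
    A=0;b=0
    for o,d in rs:
        M=np.eye(3)-np.outer(d,d);A=A+M;b=b+M@o
    x=np.linalg.solve(A,b)
    return x,max(np.linalg.norm((np.eye(3)-np.outer(d,d))@(x-o)) for o,d in rs)
def proj(p,X,obs=None):
    X=np.asarray(X,float)
    if "R" in p:
        c=p["R"]@X+p["t"];return p["K"][:2,:2]@(c[:2]/c[2])+p["K"][:2,2]
    W=Ro.from_rotvec(obs["eef_rot"]).as_matrix();H=p["hand_eye"]
    t=W.T@(X-obs["ee_pos"]);c=H[:3,:3].T@(t-H[:3,3])
    th=np.arctan2(np.hypot(c[0],c[1]),c[2]);s=th/np.hypot(c[0],c[1])
    return p["K"][:2,:2]@(c[:2]*s)+p["K"][:2,2]
def delta(obs,pos,R):
    "row (turn, shift) from measured pose to TCP pos/R"
    W=Ro.from_rotvec(obs["eef_rot"]).as_matrix()
    return np.r_[Ro.from_matrix(W.T@R).as_rotvec(),W.T@(np.asarray(pos)-obs["ee_pos"])]
E
python3 - <<'E'
from rig import *
from h import *
np.set_printoptions(precision=4,suppress=True)
ps={n:vision.get_image(n) for n in ["scene","top"]}
for th in ["scoop","scoop_grip","scoop_lip","scoop_mid","pad","bin","bin_foot","pan_in","scale","switch_ridge","bead1","thread_spool","awl","glue_jar","mallet","tape_dispenser"]:
    rs=[]
    for n in ps:
        L=tip_of(ps[n],th)
        print(th,n,[(np.round(q["position"],1).tolist(),round(q["conf"],2)) for q in L[:9 if th=="bead1" else 2]])
        if L: rs.append(ray(ps[n],L[0]["position"]))
    if len(rs)==2: print("   ",*tri(rs))
E
```

```text
scoop scene [([292.2, 220.0], 0.9)]
scoop top [([351.4, 211.8], 0.83), ([466.9, 167.2], 0.3)]
    [ 0.54   -0.0148  0.0052] 0.0017934351346404092
scoop_grip scene [([302.9, 229.9], 0.72), ([352.9, 169.7], 0.26)]
scoop_grip top [([344.2, 173.3], 0.6)]
    [ 0.6303 -0.0099  0.0569] 1.2603754156575633e-05
scoop_lip scene [([289.9, 207.0], 0.87)]
scoop_lip top [([353.3, 234.5], 0.81), ([244.0, 246.7], 0.74)]
    [ 0.4829 -0.0058  0.0039] 0.005922364368829669
scoop_mid scene [([296.9, 229.9], 0.78), ([396.5, 242.2], 0.71)]
scoop_mid top [([347.3, 193.8], 0.86), ([225.3, 258.7], 0.59)]
    [ 0.587  -0.0143  0.009 ] 0.0005581457045017645
pad scene [([293.7, 229.8], 0.85), ([289.4, 209.1], 0.62)]
pad top [([344.4, 194.9], 0.7)]
    [ 0.5832 -0.0146  0.0061] 0.00896096835622215
bin scene [([365.9, 182.8], 0.61), ([297.4, 232.0], 0.24)]
bin top [([240.2, 247.5], 0.66), ([346.6, 194.2], 0.25)]
    [0.4919 0.2748 0.0095] 0.0019954276941680556
bin_foot scene [([353.4, 168.5], 0.79)]
bin_foot top [([247.8, 270.9], 0.86), ([344.0, 197.6], 0.66)]
    [0.4297 0.2585 0.0287] 0.0033501708657057323
pan_
[... 1058 characters left out ...]
892099
awl scene [([364.0, 158.4], 0.72), ([340.2, 268.9], 0.66)]
awl top [([308.5, 137.0], 0.71), ([336.7, 278.3], 0.23)]
    [0.6609 0.1113 0.3182] 0.04309135839094134
glue_jar scene [([399.5, 239.2], 0.6), ([362.7, 159.6], 0.56)]
glue_jar top [([309.9, 135.2], 0.73), ([234.3, 154.6], 0.58)]
    [0.77   0.1341 0.1   ] 0.08390720978383713
mallet scene [([239.5, 304.3], 0.94), ([367.2, 166.7], 0.68)]
mallet top [([425.2, 123.0], 0.91), ([256.2, 247.3], 0.4)]
    [ 0.7532 -0.254  -0.0046] 0.005083161301915366
tape_dispenser scene [([428.8, 184.6], 0.75), ([292.8, 229.8], 0.52)]
tape_dispenser top [([162.3, 224.5], 0.96), ([238.2, 250.3], 0.55)]
    [0.5821 0.4665 0.0059] 0.0005512658331903426
```

```bash
python3 - <<'E'
from rig import *
import cv2
p=vision.get_image("top")["img"][:,:,::-1]; s=vision.get_image("scene")["img"][:,:,::-1]
cv2.imwrite("pics/b1.png",cv2.resize(p[140:280,310:520],None,fx=3.8,fy=3.8,interpolation=2))
cv2.imwrite("pics/b2.png",cv2.resize(s[120:290,160:420],None,fx=3,fy=3,interpolation=2))
E
```

```text
(no output)
```

View pics/b1.png

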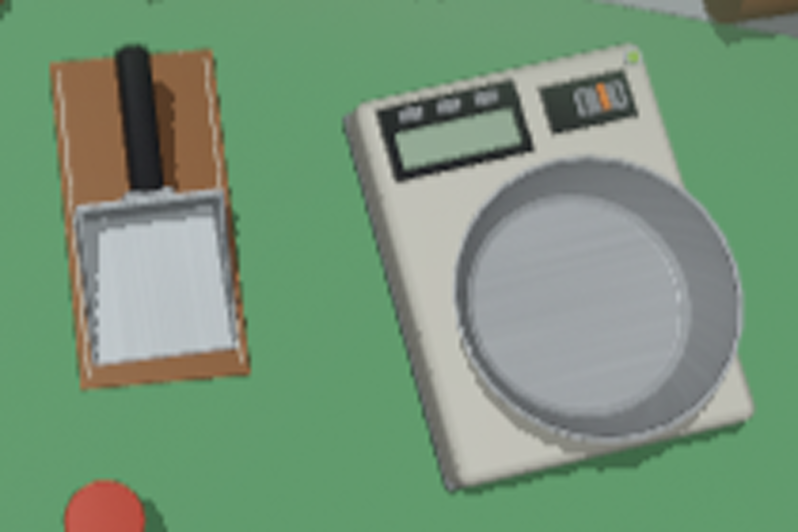

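View pics/b2.png

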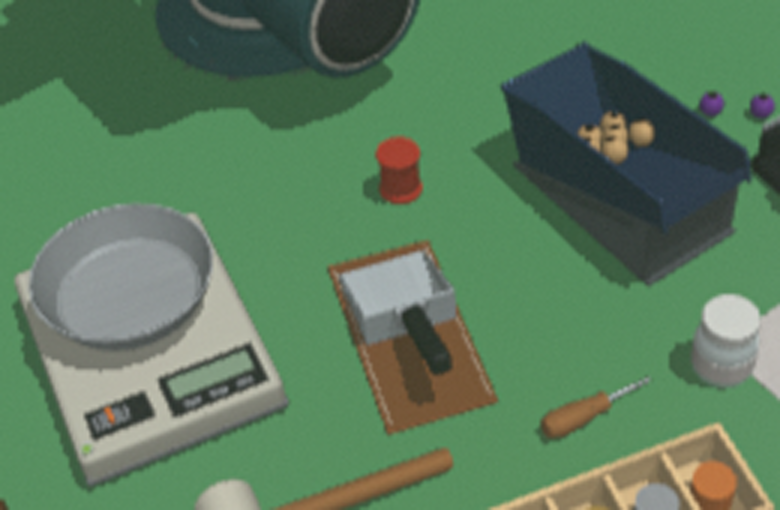

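```bash
python3 - <<'E'
from rig import *
from h import *
np.set_printoptions(precision=4,suppress=True)
o=manip.observe();print(o["clock"])
t=vision.get_image("top");s=vision.get_image("scene")
c=lambda u,v:(310+u/3.8-.4,140+v/3.8-.4)
d=lambda u,v:(160+u/3-.35,120+v/3-.35)
A=[onz(t,c(*q),.05) for q in [(362,103),(632,48),(745,408),(465,478)]]
for a in A: print(a)
print("ridge",onz(t,c(603,97),.0585),onz(s,d(109,412),.0585),tri([ray(t,c(603,97)),ray(s,d(109,412))]))
print("centre",np.mean(A,0))
for i in range(4):
    v=A[(i+1)%4]-A[i]; print(np.linalg.norm(v),np.degrees(np.arctan2(v[1],v[0])))
B=[onz(t,c(*q),.004) for q in [(52,63),(210,50),(248,374),(83,388)]]
print("pad",np.mean(B,0))
for i in range(4):
    v=B[(i+1)%4]-B[i]; print(np.linalg.norm(v),np.degrees(np.arctan2(v[1],v[0])))
E
```

```text
1.95
[ 0.6252 -0.1651  0.05  ]
[ 0.6346 -0.3518  0.05  ]
[ 0.3884 -0.3673  0.05  ]
[ 0.3732 -0.1808  0.05  ]
ridge [ 0.6023 -0.3211  0.0585] [ 0.6005 -0.321   0.0585] (array([ 0.6019, -0.3207,  0.0601]), np.float64(0.00029490890948150966))
centre [ 0.5053 -0.2662  0.05  ]
0.18695804206260705 -87.11960043268532
0.2466762479797507 -176.39635334032653
0.18714400588159885 94.65766988433674
0.25247876124222796 3.5652511692588877
pad [ 0.5813 -0.0163  0.004 ]
0.1111977140328247 -94.0237958514694
0.22831311267319804 176.13896909760138
0.11126942509251257 85.84608630585917
0.22806023080053375 -3.878794436268994
```

```bash
cat >> h.py <<'E'
def down(yawx):
    "tool z down, tool x at yaw (deg)"
    a=np.radians(yawx);x=np.array([np.cos(a),np.sin(a),0]);z=np.array([0,0,-1.])
    return np.c_[x,np.cross(z,x),z]
E
python3 - <<'E'
from rig import *
from h import *
np.set_printoptions(precision=4,suppress=True)
o=manip.observe();print(delta(o,[.61,-.39,.24],down(93.5)))
E
```

```text
[-0.     -0.     -1.3051  0.4525 -0.1099  0.0627]
```

```bash
python3 -m handwheel '[[0,0,-1.305,0.4525,-0.11,0.0627,0],[0,0,-1.305,0.4525,-0.11,0.0627,0],[0,0,-1.305,0.4525,-0.11,0.0627,0],[0,0,-1.305,0.4525,-0.11,0.0627,0],[0,0,-1.305,0.4525,-0.11,0.0627,0],[0,0,-1.305,0.4525,-0.11,0.0627,0],[0,0,-1.305,0.4525,-0.11,0.0627,0],[0,0,-1.305,0.4525,-0.11,0.0627,0],[0,0,-1.305,0.4525,-0.11,0.0627,0],[0,0,-1.305,0.4525,-0.11,0.0627,0],[0,0,-1.305,0.4525,-0.11,0.0627,0],[0,0,-1.305,0.4525,-0.11,0.0627,0]]'; python3 - <<'E'
from rig import *
from h import *
np.set_printoptions(precision=4,suppress=True)
o=manip.observe();p=vision.get_image("wrist");cv2.imwrite("pics/c.png",p["img"][:,:,::-1])
print(o["joint_pos"])
print(delta(o,[.61,-.39,.24],down(93.5)), proj(p,[.602,-.321,.0585],o), proj(p,[.47,-.267,.062],o))
for q in tip_of(p,"switch_ridge")[:2]+search_frame(p,"switch_ridge")[:2]: print(q)
E
```

```text
clock: 3.05
ee_pos: [0.6136, -0.3863, 0.2386]
eef_rot: [-2.144, -2.295, -0.001]
force: [-0.2, 0.3, -0.4]
width: 0.0175
[-0.5974  0.2464  1.3976  0.0011  1.4987 -0.6656]
[-0.0001 -0.0015  0.0071 -0.0034 -0.0038 -0.0014] [305.8054 123.7466] [162.0162  60.7892]
{'position': [305.2, 123.0], 'conf': 0.56}
{'extent': [294.4, 103.5, 315.3, 142.5], 'conf': 0.93}
```

View pics/c.png

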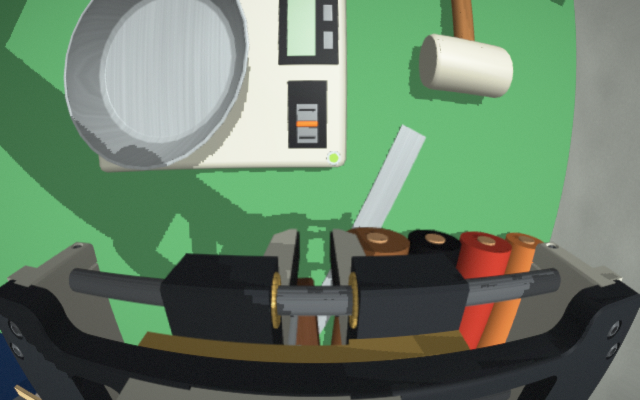

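Orange ridge shows at (307,124), agreeing with the predicted (306,124); the switch's label area runs up-image (+y), the pan is clear at left.

```bash
python3 - <<'E'
from rig import *
from h import *
np.set_printoptions(precision=4,suppress=True)
o=manip.observe();p=o
u=np.array([-.061,.998,0]);r=np.array([.602,-.321,0])
for d,z in [(-.024,.17),(-.024,.1375),(-.008,.1375),(.004,.1375),(.004,.17)]:
    print(delta(o,r+d*u+[0,0,z],down(93.5)))
E
```

```text
[-0.0007 -0.0003  0.0007  0.0447 -0.004   0.0696]
[-0.0007 -0.0003  0.0007  0.0447 -0.004   0.1021]
[-0.0007 -0.0003  0.0007  0.0607 -0.004   0.1021]
[-0.0007 -0.0003  0.0007  0.0727 -0.004   0.1021]
[-0.0007 -0.0003  0.0007  0.0727 -0.004   0.0696]
```

```bash
python3 -m handwheel '[[0,0,0,0.042,-0.004,0.035,0],[0,0,0,0.042,-0.004,0.07,0],[0,0,0,0.042,-0.004,0.085,0],[0,0,0,0.042,-0.004,0.095,0],[0,0,0,0.042,-0.004,0.1015,0],[0,0,0,0.042,-0.004,0.1015,0],[0,0,0,0.042,-0.004,0.1015,0]]'; python3 - <<'E'
from rig import *
from h import *
np.set_printoptions(precision=4,suppress=True)
o=manip.observe();p=vision.get_image("wrist");cv2.imwrite("pics/d.png",p["img"][:,:,::-1])
u=np.array([-.061,.998,0]);r=np.array([.602,-.321,0])
print(o["force"],delta(o,r+.002*u+[0,0,.1375],down(93.5)))
E
```

```text
clock: 3.78
ee_pos: [0.6037, -0.3488, 0.1396]
eef_rot: [2.153, 2.287, -0.0]
force: [0.4, 0.4, 0.5]
width: 0.0006
[0.4047 0.4268 0.4729] [ 0.0006  0.0008 -0.0005  0.0299  0.      0.0021]
```

View pics/d.png

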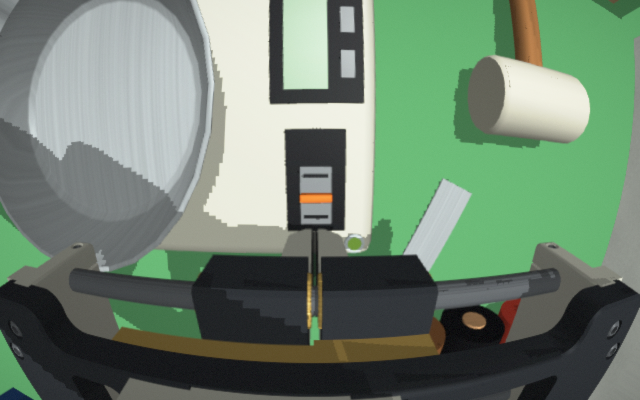

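The closed fingertips (315,240) are directly behind the ridge (316,198).

```bash
python3 -m handwheel '[[0,0,0,0.006,0,0.002,0],[0,0,0,0.013,0,0.002,0],[0,0,0,0.018,0,0.002,0],[0,0,0,0.022,0,0.002,0],[0,0,0,0.026,0,0.002,0],[0,0,0,0.029,0,0.002,0],[0,0,0,0.031,0,0.002,0],[0,0,0,0.031,0,0.002,0]]'; python3 - <<'E'
from rig import *
from h import *
o=manip.observe();p=vision.get_image("wrist");cv2.imwrite("pics/e.png",p["img"][:,:,::-1])
E
```

```text
clock: 4.5
ee_pos: [0.6021, -0.3195, 0.1386]
eef_rot: [2.149, 2.283, -0.005]
force: [3.7, -21.1, -2.6]
width: 0.0004
```

View pics/e.png

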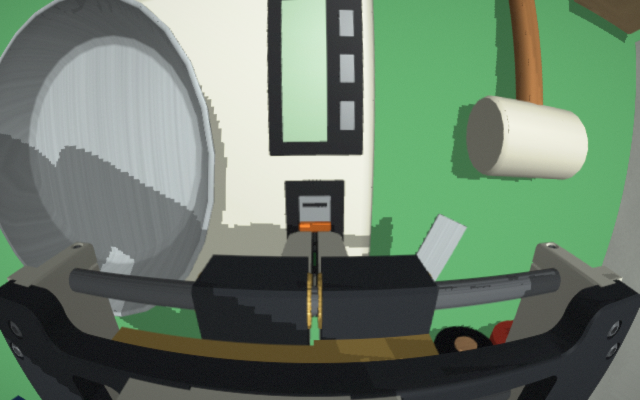

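At 21 N it sits at the end stop. Backing off and lifting to check.

```bash
python3 -m handwheel '[[0,0,0,-0.02,0,0,0],[0,0,0,-0.02,0,-0.02,0.02],[0,0,0,-0.02,0,-0.06,0.05],[0,0,0,-0.02,0,-0.10,0.093]]'; python3 - <<'E'
from rig import *
from h import *
np.set_printoptions(precision=4,suppress=True)
o=manip.observe();p=vision.get_image("wrist");cv2.imwrite("pics/f.png",cv2.resize(p["img"][60:220,200:420],None,fx=3.5,fy=3.5)[:,:,::-1])
print(delta(o,[.60,-.012,.27],down(176)))
E
```

```text
clock: 4.88
ee_pos: [0.6025, -0.3383, 0.2383]
eef_rot: [2.151, 2.285, -0.005]
force: [0.2, -0.2, 0.3]
width: 0.016
[-0.0032  0.0032 -1.4406  0.3257  0.0172 -0.033 ]
```

View pics/f.png

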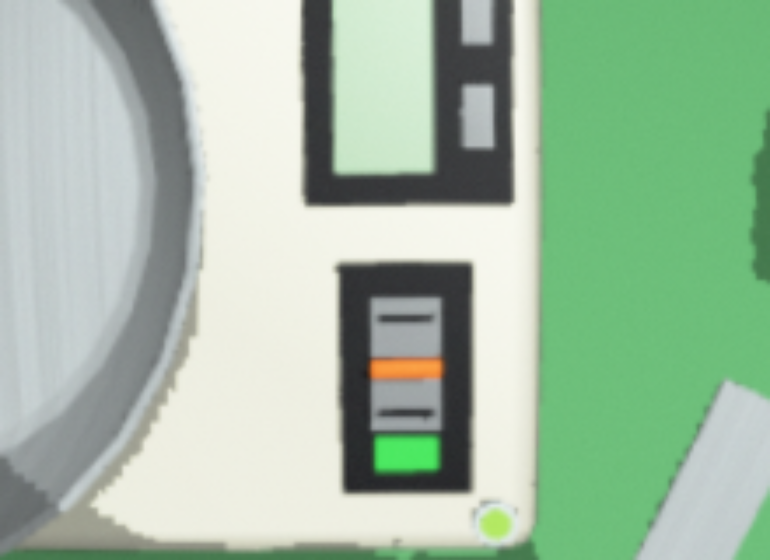

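Green shows beside the slider at (407,453), so the switch is on. Next is the scoop: fly over it and look.

```bash
python3 -m handwheel '[[0,0,-1.44,0.326,0.017,-0.033,0.093],[0,0,-1.44,0.326,0.017,-0.033,0.093],[0,0,-1.44,0.326,0.017,-0.033,0.093],[0,0,-1.44,0.326,0.017,-0.033,0.093],[0,0,-1.44,0.326,0.017,-0.033,0.093],[0,0,-1.44,0.326,0.017,-0.033,0.093],[0,0,-1.44,0.326,0.017,-0.033,0.093],[0,0,-1.44,0.326,0.017,-0.033,0.093],[0,0,-1.44,0.326,0.017,-0.033,0.093],[0,0,-1.44,0.326,0.017,-0.033,0.093],[0,0,-1.44,0.326,0.017,-0.033,0.093],[0,0,-1.44,0.326,0.017,-0.033,0.093]]'; python3 - <<'E'
from rig import *
from h import *
np.set_printoptions(precision=4,suppress=True)
o=manip.observe();p=vision.get_image("wrist");cv2.imwrite("pics/g.png",p["img"][:,:,::-1])
print(o["joint_pos"])
for th,z in [("scoop_grip",.052),("scoop_lip",.004),("scoop",.004),("scoop_mid",.004)]:
    for q in tip_of(p,th)[:2]: print(th,q["position"],q["conf"],onz(p,q["position"],z,o))
E
```

```text
clock: 5.93
ee_pos: [0.6008, -0.0114, 0.2787]
eef_rot: [0.097, 3.13, -0.015]
force: [0.3, 0.2, -0.3]
width: 0.0925
[-0.0581 -0.0423  1.6431 -0.0092  1.5303 -1.5667]
scoop_grip [311.7, 216.4] 0.88 [ 0.6349 -0.0181  0.052 ]
scoop_grip [312.3, 118.1] 0.21 [ 0.5335 -0.011   0.052 ]
scoop_lip [309.6, 71.9] 0.87 [ 0.4815 -0.0115  0.004 ]
scoop [313.7, 119.2] 0.59 [ 0.536  -0.0103  0.004 ]
scoop_mid [314.0, 160.2] 0.66 [ 0.5834 -0.0129  0.004 ]
```

View pics/g.png

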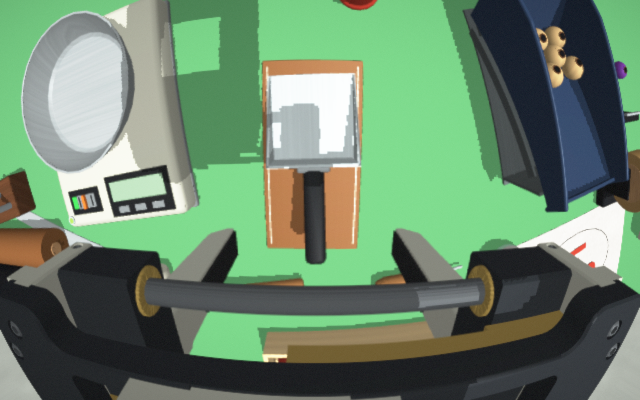

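```bash
python3 - <<'E'
import cv2
i=cv2.imread("pics/g.png")[50:270,240:390]
cv2.imwrite("pics/g2.png",cv2.resize(i[:120],None,fx=5,fy=5,interpolation=2));cv2.imwrite("pics/g3.png",cv2.resize(i[100:],None,fx=5,fy=5,interpolation=2))
E
```

```text
(no output)
```

View pics/g2.png

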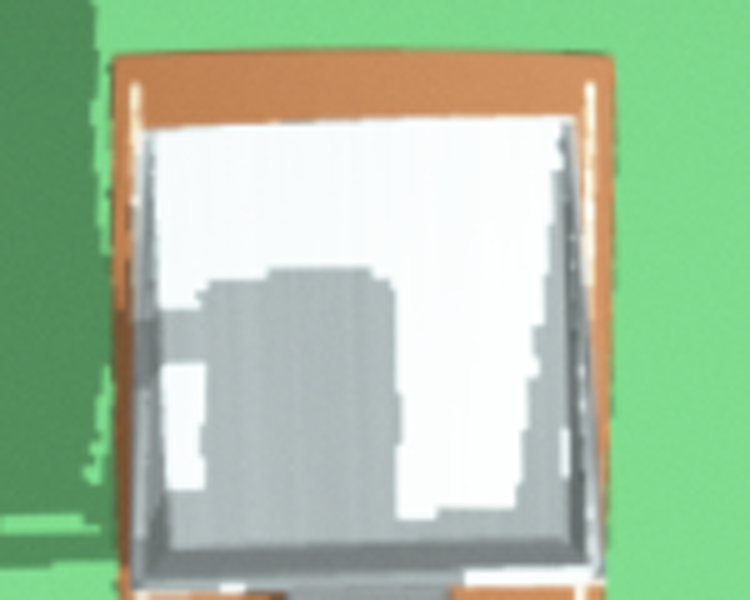

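View pics/g3.png

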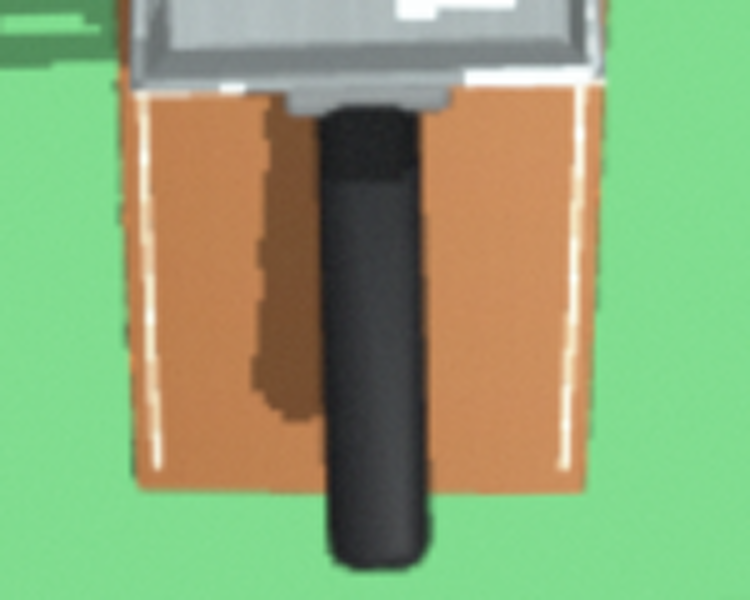

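```bash
python3 - <<'E'
from rig import *
from h import *
np.set_printoptions(precision=4,suppress=True)
o=manip.observe();p=vision.get_image("wrist")
g=lambda u,v,y0=50:(240+u/5-.4,y0+v/5-.4)
a=lambda v:np.degrees(np.arctan2(v[1],v[0]))
L,R=onz(p,g(145,130),.006,o),onz(p,g(573,116),.006,o)
RL,RR=onz(p,g(133,588),.048,o),onz(p,g(603,580),.048,o)
print("lip",L,R,(L+R)/2,np.linalg.norm(L-R),a(L-R)-90, "rear",RL,RR,(RL+RR)/2,np.linalg.norm(RL-RR),a(RL-RR)-90)
print("axis",a((RL+RR)/2-(L+R)/2))
N,F=onz(p,g(370,110,150),.050,o),onz(p,g(380,560,150),.073,o)
print("handle",N,F,a(F-N))
for q in [(115,58,50),(612,58,50),(585,490,150),(138,488,150)]: print("pad",onz(p,g(*q),.004,o))
W=Ro.from_rotvec(o["eef_rot"]).as_matrix();print(a(W[:,0]),W)
E
```

```text
lip [ 0.4817 -0.0572  0.006 ] [0.4858 0.0389 0.006 ] [ 0.4837 -0.0092  0.006 ] 0.09622257004295957 -182.44171797805183 rear [ 0.5799 -0.062   0.048 ] [0.5851 0.0343 0.048 ] [ 0.5825 -0.0138  0.048 ] 0.09641589153350277 -183.09651036675172
axis -2.717997294366313
handle [ 0.5877 -0.0137  0.05  ] [ 0.6775 -0.018   0.073 ] -2.724024901810617
pad [ 0.4637 -0.0632  0.004 ]
pad [0.4723 0.0491 0.004 ]
pad [0.698  0.0323 0.004 ]
pad [ 0.6898 -0.081   0.004 ]
175.83411849800524 [[-0.9973  0.0727  0.0098]
 [ 0.0726  0.9973 -0.01  ]
 [-0.0105 -0.0092 -0.9999]]
```

```bash
python3 - <<'E'
from rig import *
from h import *
np.set_printoptions(precision=4,suppress=True)
o=manip.observe()
print(delta(o,[.6335,-.0163,.16],down(177.3)),delta(o,[.6335,-.0163,.117],down(177.3)))
E
```

```text
[-0.0094  0.0104 -0.0253 -0.0315 -0.0006  0.1191] [-0.0094  0.0104 -0.0253 -0.0311 -0.0002  0.1621]
```

```bash
python3 -m handwheel '[[-0.009,0.0104,-0.0253,-0.0315,0,0.04,0.093],[-0.009,0.0104,-0.0253,-0.0315,0,0.08,0.093],[-0.009,0.0104,-0.0253,-0.0315,0,0.115,0.093],[-0.009,0.0104,-0.0253,-0.0311,0,0.14,0.093],[-0.009,0.0104,-0.0253,-0.0311,0,0.155,0.093],[-0.009,0.0104,-0.0253,-0.0311,0,0.162,0.093],[-0.009,0.0104,-0.0253,-0.0311,0,0.162,0.093],[-0.009,0.0104,-0.0253,-0.0311,0,0.162,0.093]]' 50; python3 - <<'E'
from rig import *
from h import *
np.set_printoptions(precision=4,suppress=True)
o=manip.observe();p=vision.get_image("wrist");cv2.imwrite("pics/i.png",p["img"][:,:,::-1])
print(delta(o,[.6335,-.0163,.117],down(177.3)))
E
```

```text
clock: 6.9
ee_pos: [0.6342, -0.0161, 0.1188]
eef_rot: [0.075, 3.139, -0.001]
force: [0.2, -0.8, 0.9]
width: 0.0937
[-0.0004  0.0018 -0.0004  0.0007 -0.0002  0.0018]
```

View pics/i.png

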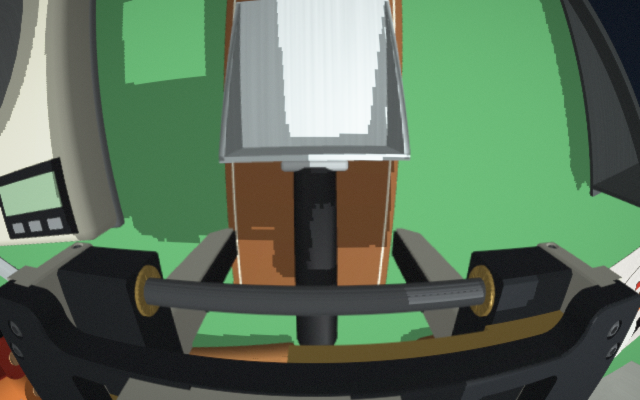

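The handle (315,250) is centred between the open fingers. Closing.

```bash
python3 -m handwheel '[[0,0,0,0,0,0.0015,0.05],[0,0,0,0,0,0.0015,0.02],[0,0,0,0,0,0.0015,0.0],[0,0,0,0,0,0.0015,0.0],[0,0,0,0,0,0.0015,0.0],[0,0,0,0,0,0.0015,0.0],[0,0,0,0,0,0.0015,0.0],[0,0,0,0,0,0.0015,0.0]]' 55; python3 - <<'E'
from rig import *
from h import *
o=manip.observe();print(repr(o));print(Ro.from_rotvec(o["eef_rot"]).as_matrix())
E
```

```text
clock: 7.62
ee_pos: [0.6343, -0.0161, 0.1177]
eef_rot: [0.074, 3.138, -0.001]
force: [-0.6, -0.9, 0.5]
width: 0.0442
{'clock': 7.6167, 'joint_pos': array([-6.54633542e-02,  1.37594878e-01,  1.72601647e+00, -4.03572884e-04,
        1.27539518e+00, -1.58871141e+00]), 'dq': array([ 0.00035138,  0.00072311,  0.00061004,  0.00049305, -0.0008908 ,
       -0.00141902]), 'joint_torque': array([ 4.04010178e-03, -6.88384151e+01, -5.71518087e+01, -1.72542053e-02,
        6.77059963e-02,  3.60602271e-04]), 'ee_pos': array([ 0.63432299, -0.01611404,  0.11771508]), 'eef_rot': array([ 7.44370003e-02,  3.13814208e+00, -7.74854071e-04]), 'force': array([-0.58373051, -0.88356077,  0.4907881 ]), 'wrist_torque': array([ 0.0813826 , -0.18995005,  0.02104176]), 'width': 0.04416057636721727}
[[-9.98872053e-01  4.74140482e-02  2.55534733e-03]
 [ 4.74127805e-02  9.98875228e-01 -5.54442036e-04]
 [-2.57876149e-03 -4.32660533e-04 -9.99996581e-01]]
```

Still closing (44 mm); wait a few more rows.

```bash
python3 -m handwheel '[[0,0,0,0,0,0,0],[0,0,0,0,0,0,0],[0,0,0,0,0,0,0],[0,0,0,0,0,0,0],[0,0,0,0,0,0,0],[0,0,0,0,0,0,0]]' 55
```

```text
clock: 8.12
ee_pos: [0.6343, -0.0161, 0.1177]
eef_rot: [0.075, 3.138, -0.001]
force: [1.0, -0.3, -0.5]
width: 0.0217
```

```bash
cp pics/g.png /dev/null; python3 - <<'E'
from rig import *
from h import *
np.set_printoptions(precision=4,suppress=True)
p=vision.get_image("top");s=vision.get_image("scene")
cv2.imwrite("pics/j1.png",cv2.resize(p["img"][170:330,170:300],None,fx=4.6,fy=3.7)[:,:,::-1][:592])
cv2.imwrite("pics/j2.png",cv2.resize(s["img"][125:220,315:420],None,fx=6,fy=6)[:,:,::-1])
for z in [1]:
  print([tip_of(p,"bin_foot")[0],tip_of(s,"bin_foot")[0]])
E
```

```text
[{'position': [249.1, 268.3], 'conf': 0.81}, {'position': [367.5, 185.3], 'conf': 0.7}]
```

View pics/j1.png

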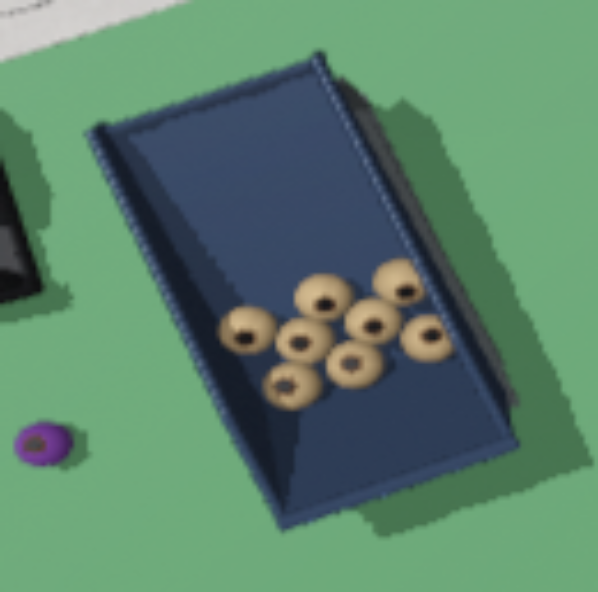

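View pics/j2.png

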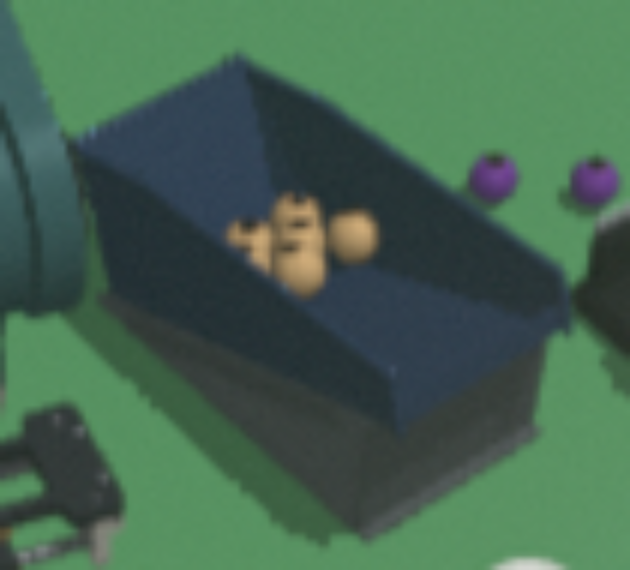

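```bash
cat > fitbin.py <<'E'
from rig import *
from h import *
from scipy.optimize import least_squares
np.set_printoptions(precision=4,suppress=True)
p=vision.get_image("top");s=vision.get_image("scene")
T=lambda u,v:(170+u/4.6-.4,170+v/3.7-.4)
S=lambda u,v:(315+u/6-.4,125+v/6-.4)
hi=(.1139,.1252);lo=(-.1333,.1034)
obs=[(p,T(100,132),hi,1),(p,T(320,58),hi,-1),(p,T(283,525),lo,1),(p,T(515,442),lo,-1),
(s,S(238,58),lo,1),(s,S(75,145),lo,-1),(s,S(568,300),hi,1),(s,S(400,405),hi,-1)]
def X(q,c,sg):
    co,si=np.cos(q[2]),np.sin(q[2]);x,y=c[0],sg*q[3]
    return np.array([q[0]+co*x-si*y,q[1]+si*x+co*y,c[1]])
f=lambda q:np.concatenate([proj(P,X(q,c,sg))-np.array(px) for P,px,c,sg in obs])
r=least_squares(f,[.49,.275,.26,.06],loss="soft_l1")
print(r.x,np.degrees(r.x[2]));print(f(r.x).reshape(-1,2))
q=r.x
print("foot",q[:2]+np.array([np.cos(q[2]),np.sin(q[2])])*-.06)
E
python3 fitbin.py
```

```text
[0.4951 0.2706 0.2473 0.0594] 14.1686260810184
[[-0.4373  0.6809]
 [ 0.4664  0.7832]
 [ 0.1382 -3.2304]
 [-0.7506 -2.3255]
 [ 0.7154  0.8884]
 [ 0.6727  0.5135]
 [-2.6806 -4.5995]
 [-3.0106 -5.1703]]
foot [0.4369 0.2559]
```

```bash
cat >> fitbin.py <<'E'
def f2(q):
    L=[]
    for P,px,c,sg in obs:
        c2=(c[0]+(q[4] if c is hi else q[5]),c[1]+(q[6] if c is hi else q[7]))
        L.append(proj(P,X(q,c2,sg))-np.array(px))
    return np.r_[np.concatenate(L),q[4:6]*100,q[6:]*200]
r=least_squares(f2,list(r.x)+[0,0,0,0]);q=r.x
print(q,np.degrees(q[2]));print(f2(q)[:16].reshape(-1,2))
print("foot",q[:2]+np.array([np.cos(q[2]),np.sin(q[2])])*-.06)
E
python3 fitbin.py
```

```text
[0.4951 0.2706 0.2473 0.0594] 14.1686260810184
[[-0.4373  0.6809]
 [ 0.4664  0.7832]
 [ 0.1382 -3.2304]
 [-0.7506 -2.3255]
 [ 0.7154  0.8884]
 [ 0.6727  0.5135]
 [-2.6806 -4.5995]
 [-3.0106 -5.1703]]
foot [0.4369 0.2559]
[ 0.4956  0.2728  0.2514  0.06    0.0066 -0.0066 -0.0135 -0.0008] 14.403170252223429
[[-0.9642 -0.6164]
 [-0.3997 -0.5778]
 [ 0.2929 -0.3838]
 [-0.1714  0.0631]
 [ 0.0572 -0.0263]
 [-0.1112 -0.2534]
 [-0.863  -0.6183]
 [-1.1509 -0.8716]]
foot [0.4374 0.2579]
```

Width 21.7 mm: handle held. Beads, 8 of them, lie near the bin's low end. Lifting.

```bash
cat >> h.py <<'E'
LIP=np.array([.1507,0,.1137])
T0=np.array([[-1,0,0],[0,1,0],[0,0,-1.]])
def scoop(P,pitch,yaw):
    "TCP pos,R for lip underside at P, pitch nose-up deg, yaw deg"
    R=Ro.from_euler("ZY",[yaw,pitch],degrees=True).as_matrix()@T0
    return np.asarray(P)-R@LIP,R
BYAW=14.4;FOOT=np.array([.4372,.2572,.030])
def binp(s,n,y=0,foot=None):
    "world point at s up the floor from the foot, n above it, y left"
    F=FOOT if foot is None else foot
    a=np.radians(20);b=np.radians(BYAW)
    x=s*np.cos(a)-n*np.sin(a);z=s*np.sin(a)+n*np.cos(a)
    return F+[np.cos(b)*x-np.sin(b)*y,np.sin(b)*x+np.cos(b)*y,z]
E
python3 -m handwheel '[[0,0,0,0,0,-0.01,0],[0,0,0,0,0,-0.03,0],[0,0,0,0,0,-0.06,0],[0,0,0,0,0,-0.10,0],[0,0,0,0,0,-0.14,0],[0,0,0,0,0,-0.17,0],[0,0,0,0,0,-0.19,0],[0,0,0,0,0,-0.20,0]]'; python3 - <<'E'
from rig import *
from h import *
np.set_printoptions(precision=4,suppress=True)
o=manip.observe();p=vision.get_image("wrist");cv2.imwrite("pics/k.png",p["img"][:,:,::-1])
print(o["force"],o["wrist_torque"])
# bead positions in bin coordinates
t=vision.get_image("top")
a=np.radians(20);b=np.radians(BYAW)
f=np.array([np.cos(b)*np.cos(a),np.sin(b)*np.cos(a),np.sin(a)]);n=np.array([-np.cos(b)*np.sin(a),-np.sin(b)*np.sin(a),np.cos(a)]);y=np.array([-np.sin(b),np.cos(b),0])
for u,v in [(247,330),(322,297),(400,283),(301,342),(372,322),(428,338),(354,364),(292,386)]:
    o0,d=ray(t,(170+u/4.6-.4,170+v/3.7-.4)); k=(.015-n@(o0-FOOT))/(n@d); X=o0+k*d-FOOT
    print(np.array([f@X,y@X])*1000)
print(delta(o,*scoop(binp(.085,.10),-10,BYAW)), scoop(binp(.085,.10),-10,BYAW)[0])
E
```

```text
clock: 9.18
ee_pos: [0.6339, -0.016, 0.322]
eef_rot: [0.074, 3.134, -0.001]
force: [0.2, -0.3, -1.4]
width: 0.0216
[ 0.1787 -0.3081 -1.4193] [ 0.0486 -0.2352  0.0062]
[49.6555 44.3247]
[54.0243  0.8919]
[ 46.2412 -39.2776]
[31.099  22.5177]
[ 28.3388 -15.9172]
[  6.6138 -38.1291]
[6.4283 3.6005]
[ 6.1415 38.3922]
[-0.0276 -0.1664 -0.2978  0.0431  0.3149  0.0304] [0.6061 0.3006 0.2912]
```

View pics/k.png

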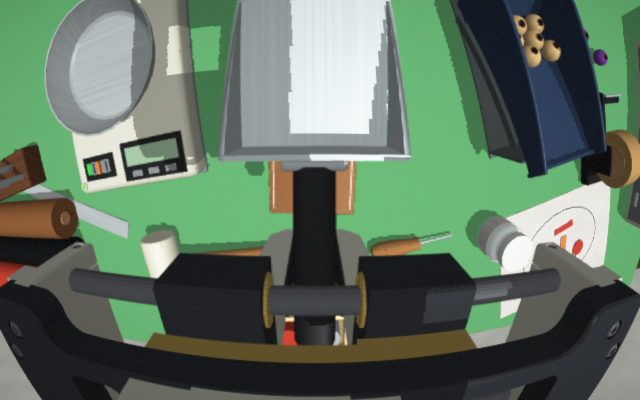

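The scoop sits level in the grip, rear wall at row 158 as before; the pan is at (100,70) and the bin at (545,60). The beads indicate that the foot lies 3 mm further towards -x.

```bash
sed -i 's/FOOT=np.array.*/FOOT=np.array([.4345,.2565,.030])/' h.py; python3 - <<'E'
from rig import *
from h import *
np.set_printoptions(precision=4,suppress=True)
o=manip.observe()
print(delta(o,*scoop(binp(.085,.11),-20,BYAW)), scoop(binp(.085,.11),-20,BYAW)[0])
E
```

```text
[-0.0534 -0.3413 -0.2954  0.0736  0.3054 -0.0018] [0.5749 0.2926 0.3208]
```

```bash
python3 -m handwheel '[[-0.0534,-0.3413,-0.2954,0.0736,0.3054,-0.002,0],[-0.0534,-0.3413,-0.2954,0.0736,0.3054,-0.002,0],[-0.0534,-0.3413,-0.2954,0.0736,0.3054,-0.002,0],[-0.0534,-0.3413,-0.2954,0.0736,0.3054,-0.002,0],[-0.0534,-0.3413,-0.2954,0.0736,0.3054,-0.002,0],[-0.0534,-0.3413,-0.2954,0.0736,0.3054,-0.002,0],[-0.0534,-0.3413,-0.2954,0.0736,0.3054,-0.002,0],[-0.0534,-0.3413,-0.2954,0.0736,0.3054,-0.002,0],[-0.0534,-0.3413,-0.2954,0.0736,0.3054,-0.002,0],[-0.0534,-0.3413,-0.2954,0.0736,0.3054,-0.002,0],[-0.0534,-0.3413,-0.2954,0.0736,0.3054,-0.002,0],[-0.0534,-0.3413,-0.2954,0.0736,0.3054,-0.002,0]]'; python3 - <<'E'
from rig import *
from h import *
np.set_printoptions(precision=4,suppress=True)
o=manip.observe();p=vision.get_image("wrist");cv2.imwrite("pics/l.png",p["img"][:,:,::-1])
t=vision.get_image("top");cv2.imwrite("pics/l2.png",cv2.resize(t["img"][150:330,150:320],None,fx=3.3,fy=3.3)[:,:,::-1])
print(delta(o,*scoop(binp(.085,.11),-20,BYAW)),o["force"],o["joint_pos"])
for s in (0,.085,.196):
    print(s,[proj(p,binp(s,0,y),o).round(1).tolist() for y in (-.057,.057)])
print([proj(p,binp(-.0438,.094,y),o).round(1).tolist() for y in (-.057,.057)])
E
```

```text
clock: 10.28
ee_pos: [0.5751, 0.2915, 0.3201]
eef_rot: [-0.349, 2.774, 0.061]
force: [-0.2, 0.1, -1.8]
width: 0.0216
[-0.0008 -0.0011 -0.0009 -0.0003  0.0011 -0.0006] [-0.1899  0.0871 -1.765 ] [ 0.4529 -0.1089  1.6602 -0.0728  1.2499 -1.3572]
0 [[259.1, -34.8], [371.1, -34.7]]
0.085 [[256.9, 39.7], [373.4, 39.7]]
0.196 [[258.0, 149.9], [372.5, 149.8]]
[[243.6, -121.0], [386.7, -120.9]]
```

View pics/l.png

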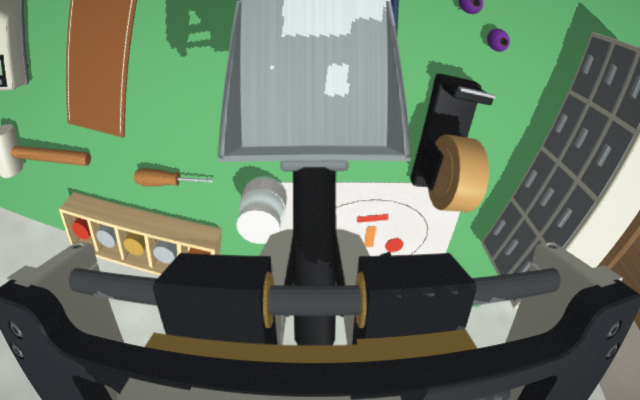

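View pics/l2.png

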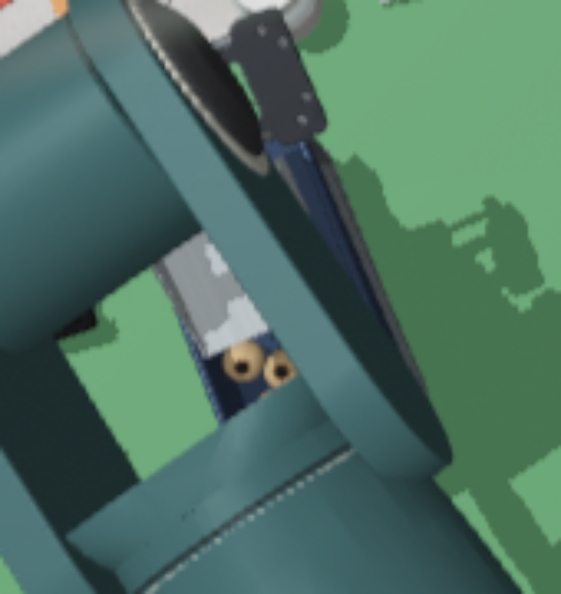

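```bash
python3 - <<'E'
from rig import *
from h import *
np.set_printoptions(precision=4,suppress=True)
o=manip.observe();p=vision.get_image("wrist")
for s in (.05,.08,.11,.14,.196):
    print(s,[proj(p,binp(s,.09-.06*(s+.04)/.236,y),o).round(1).tolist() for y in (-.060,-.057,.057,.060)])
s=vision.get_image("scene");i=s["img"].copy()
for y in (-.057,.057):
    q=[binp(-.0438,.094,y),binp(0,0,y),binp(.196,0,y),binp(.196,.03,y)]
    cv2.polylines(i,[np.array([proj(s,x)*16 for x in q]).astype(np.int32)],False,(255,255,0),1,cv2.LINE_AA,4)
cv2.imwrite("pics/m.png",cv2.resize(i[100:230,290:430],None,fx=4.5,fy=4.5)[:,:,::-1])
cv2.imwrite("pics/l3.png",cv2.resize(p["img"][:60,200:430],None,fx=3.4,fy=5)[:,:,::-1])
E
```

```text
0.05 [[239.4, -18.2], [243.1, -18.6], [387.4, -18.6], [391.0, -18.3]]
0.08 [[240.3, 17.7], [243.9, 17.4], [386.6, 17.3], [390.2, 17.7]]
0.11 [[241.8, 54.2], [245.4, 53.9], [385.2, 53.9], [388.8, 54.1]]
0.14 [[243.9, 90.2], [247.4, 90.1], [383.3, 90.0], [386.8, 90.2]]
0.196 [[248.9, 153.3], [252.2, 153.3], [378.5, 153.2], [381.8, 153.2]]
```

View pics/m.png

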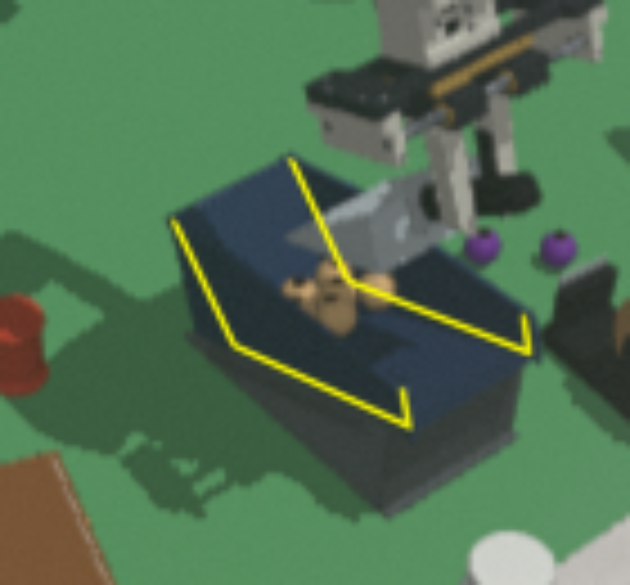

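View pics/l3.png

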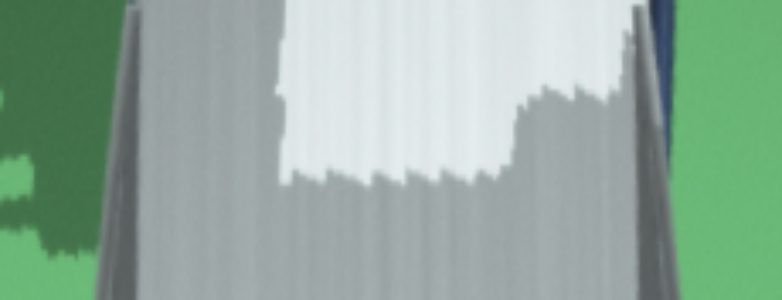

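```bash
cat > ov.py <<'E'
from rig import *
from h import *
import sys
p=vision.get_image("wrist")
for nm,o in [("k",dict(ee_pos=np.array([0.6339,-0.016,0.322]),eef_rot=np.array([0.074,3.134,-0.001]))),("g",dict(ee_pos=np.array([0.6008,-0.0114,0.2787]),eef_rot=np.array([0.097,3.13,-0.015])))]:
    i=cv2.imread(f"pics/{nm}.png")
    i=cv2.resize(i[0:220,440:640],None,fx=4,fy=2.7*1.0,interpolation=2) if 0 else cv2.resize(i[0:220,440:640],None,fx=2.7,fy=2.7,interpolation=2)
    for y in (-.057,.057):
        q=[binp(s,0,y) for s in np.linspace(0,.196,15)]+[binp(.196,.03,y)]
        pts=np.array([(proj(p,x,o)-[440,0])*2.7 for x in q])
        cv2.polylines(i,[(pts*16).astype(np.int32)],False,(0,255,255),1,cv2.LINE_AA,4)
        q=[binp(s,.09-.06*(s+.04)/.236,y) for s in np.linspace(-.04,.196,15)]
        pts=np.array([(proj(p,x,o)-[440,0])*2.7 for x in q])
        cv2.polylines(i,[(pts*16).astype(np.int32)],False,(255,0,255),1,cv2.LINE_AA,4)
    cv2.imwrite(f"pics/{sys.argv[1]}_{nm}.png",i)
E
python3 ov.py n
```

```text
(no output)
```

View pics/n_k.png

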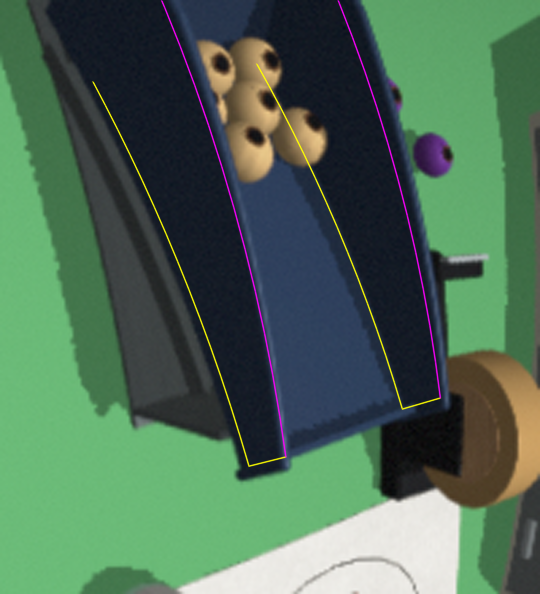

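View pics/n_g.png

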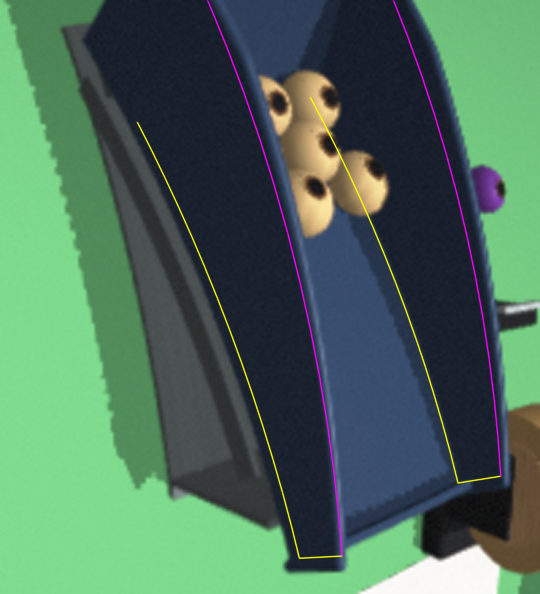

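```bash
python3 -m handwheel '[[0,0.35,0,0,-0.10,-0.05,0],[0,0.35,0,0,-0.10,-0.05,0],[0,0.35,0,0,-0.10,-0.05,0],[0,0.35,0,0,-0.10,-0.05,0],[0,0.35,0,0,-0.10,-0.05,0],[0,0.35,0,0,-0.10,-0.05,0]]'; python3 - <<'E'
from rig import *
from h import *
import json
o=manip.observe();p=vision.get_image("wrist");cv2.imwrite("pics/o.png",p["img"][:,:,::-1])
json.dump({k:o[k].tolist() for k in("ee_pos","eef_rot")},open("o.json","w"))
i=p["img"][:,:,::-1].copy()
for y in (-.057,.057):
  for q,c in [([binp(s,0,y) for s in np.linspace(0,.196,15)]+[binp(.196,.03,y)],(0,255,255)),([binp(s,.09-.06*(s+.04)/.236,y) for s in np.linspace(-.04,.196,15)],(255,0,255)),([binp(-.0438*k,.094*k,y) for k in np.linspace(0,1,8)],(0,128,255))]:
    cv2.polylines(i,[(np.array([proj(p,x,o) for x in q])*16).astype(np.int32)],False,c,1,cv2.LINE_AA,4)
cv2.imwrite("pics/o2.png",i)
E
```

```text
clock: 11.03
ee_pos: [0.5835, 0.1908, 0.3674]
eef_rot: [-0.391, 3.117, 0.0]
force: [0.5, 0.1, -1.8]
width: 0.0216
```

View pics/o.png

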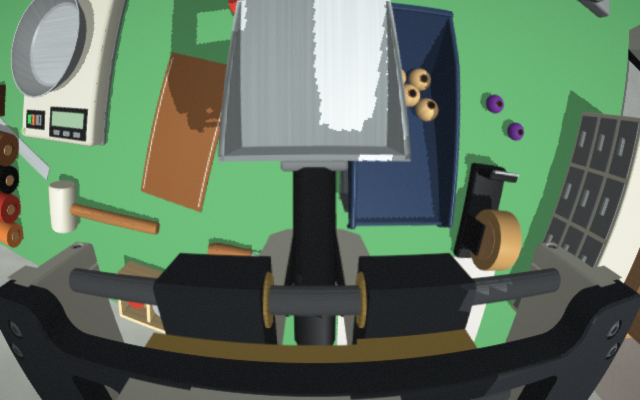

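View pics/o2.png

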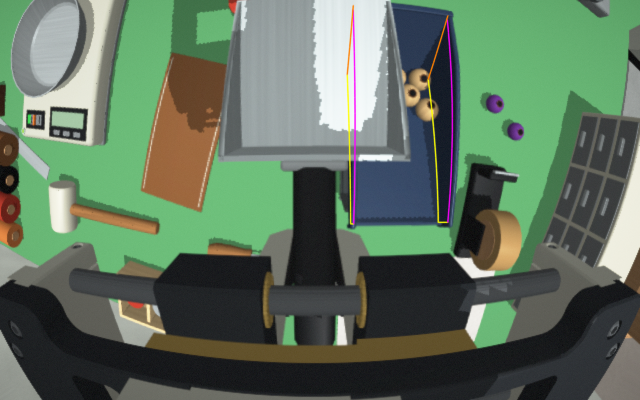

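```bash
python3 - <<'E'
import cv2
a=cv2.imread("pics/o.png")[0:235,335:475];b=cv2.imread("pics/o2.png")[0:235,335:475]
import numpy as np
cv2.imwrite("pics/o3.png",cv2.resize(np.hstack([a[:120],b[:120]]),None,fx=2.85,fy=4.9,interpolation=2));cv2.imwrite("pics/o4.png",cv2.resize(np.hstack([a[115:],b[115:]]),None,fx=2.85,fy=4.9,interpolation=2))
E
```

```text
(no output)
```

View pics/o3.png

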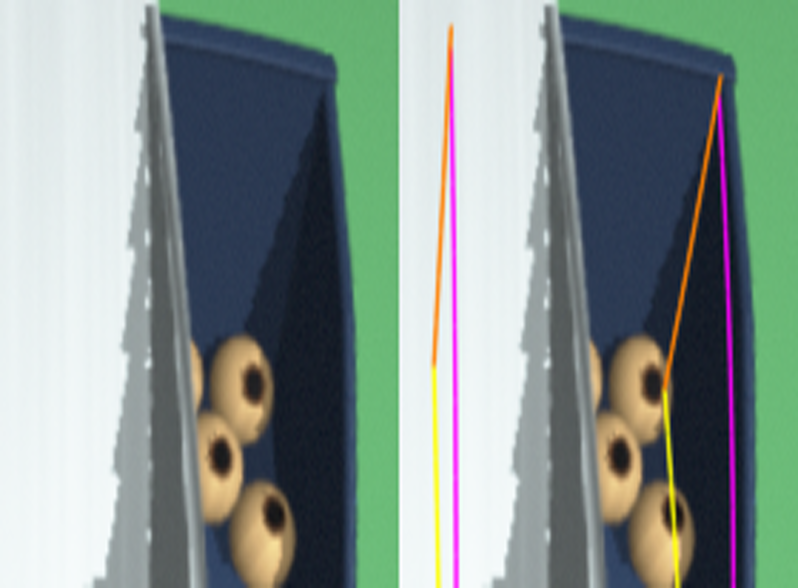

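View pics/o4.png

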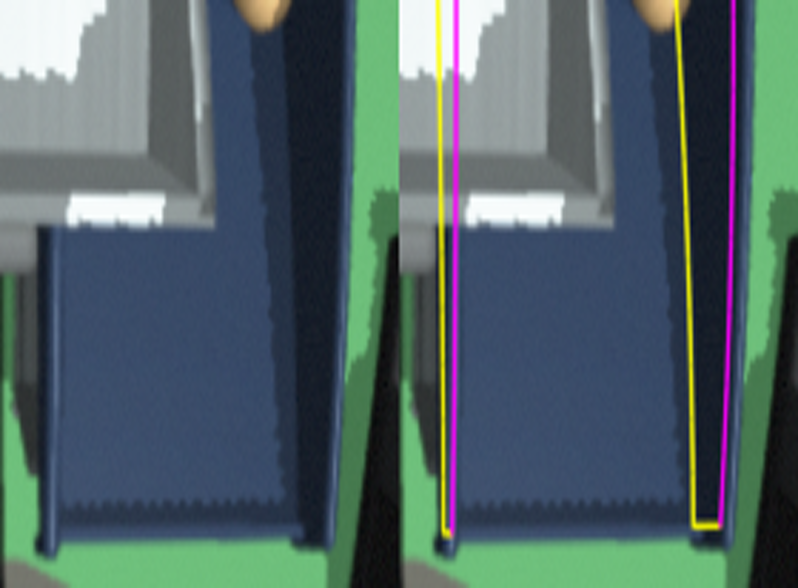

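```bash
sed -i 's/^BYAW.*/BYAW=14.0;FOOT=np.array([.4339,.2587,.030])/' h.py; cat > wp.py <<'E'
from rig import *
from h import *
import sys
np.set_printoptions(precision=4,suppress=True,linewidth=150)
o=manip.observe();print(o["clock"],o["force"],o["wrist_torque"])
W=Ro.from_rotvec(o["eef_rot"]).as_matrix()
L=o["ee_pos"]+W@LIP
a=np.radians(20);b=np.radians(BYAW)
f=np.array([np.cos(b)*np.cos(a),np.sin(b)*np.cos(a),np.sin(a)]);n=np.array([-np.cos(b)*np.sin(a),-np.sin(b)*np.sin(a),np.cos(a)]);y=np.array([-np.sin(b),np.cos(b),0])
e=Ro.from_matrix(W@T0.T).as_euler("ZYX",degrees=True)
print("now lip world",L,"s,n,y mm",np.array([f@(L-FOOT),n@(L-FOOT),y@(L-FOOT)])*1e3,"yaw,pitch,roll",e)
for w in sys.argv[1:]:
    v=[float(x) for x in w.split(",")]
    if len(v)==3: P,Y=binp(v[0],v[1]),BYAW;pt=v[2]
    else: P,pt,Y=v[:3],v[3],v[4]
    print(w,delta(o,*scoop(P,pt,Y)))
E
python3 wp.py .085,.11,-22 .085,.05,-22 .085,.02,-22 .085,.008,-22
```

```text
11.0833 [-0.3181  0.7663 -1.7906] [ 0.0464 -0.2592 -0.0303]
now lip world [0.4371 0.1538 0.2537] s,n,y mm [  55.5919  217.8035 -102.5369] yaw,pitch,roll [14.3549  0.0177  0.0101]
.085,.11,-22 [ 0.0014 -0.3843  0.0061 -0.0115  0.1015  0.043 ]
.085,.05,-22 [ 0.0014 -0.3843  0.0061 -0.0321  0.1014  0.0994]
.085,.02,-22 [ 0.0014 -0.3843  0.0061 -0.0424  0.1013  0.1276]
.085,.008,-22 [ 0.0014 -0.3843  0.0061 -0.0465  0.1013  0.1389]
```

```bash
python3 -m handwheel '[[0.001,-0.384,0.006,-0.0115,0.1015,0.043,0],[0.001,-0.384,0.006,-0.0115,0.1015,0.043,0],[0.001,-0.384,0.006,-0.0115,0.1015,0.043,0],[0.001,-0.384,0.006,-0.0115,0.1015,0.043,0],[0.001,-0.384,0.006,-0.0115,0.1015,0.043,0],[0.001,-0.384,0.006,-0.0218,0.1014,0.072,0],[0.001,-0.384,0.006,-0.0321,0.1013,0.0994,0],[0.001,-0.384,0.006,-0.038,0.1013,0.116,0],[0.001,-0.384,0.006,-0.0415,0.1013,0.125,0],[0.001,-0.384,0.006,-0.0415,0.1013,0.125,0]]'; python3 wp.py .085,.015,-22 .085,.008,-22 .085,.002,-22 .085,0,-22; python3 - <<'E'
from rig import *
from h import *
p=vision.get_image("wrist");cv2.imwrite("pics/p.png",p["img"][:260,120:520,::-1].repeat(2,0).repeat(2,1)[:520])
s=vision.get_image("scene");cv2.imwrite("pics/p2.png",cv2.resize(s["img"][100:230,290:430],None,fx=4.5,fy=4.5)[:,:,::-1])
E
```

```text
clock: 11.92
ee_pos: [0.5984, 0.2991, 0.2403]
eef_rot: [-0.336, 2.743, 0.064]
force: [-0.0, -0.2, -1.8]
width: 0.0214
11.9167 [-0.0389 -0.1904 -1.8392] [ 0.0256  0.033  -0.0162]
now lip world [0.5035 0.2754 0.0788] s,n,y mm [83.9788 21.3738 -0.6175] yaw,pitch,roll [ 13.9904 -21.7723  -0.0259]
.085,.015,-22 [-0.0005 -0.004  -0.0002 -0.0004  0.0006  0.0058]
.085,.008,-22 [-0.0005 -0.004  -0.0002 -0.0002  0.0006  0.0128]
.085,.002,-22 [-0.0005 -0.004  -0.0002  0.      0.0006  0.0188]
.085,0,-22 [-0.0005 -0.004  -0.0002  0.0001  0.0006  0.0208]
```

View pics/p.png

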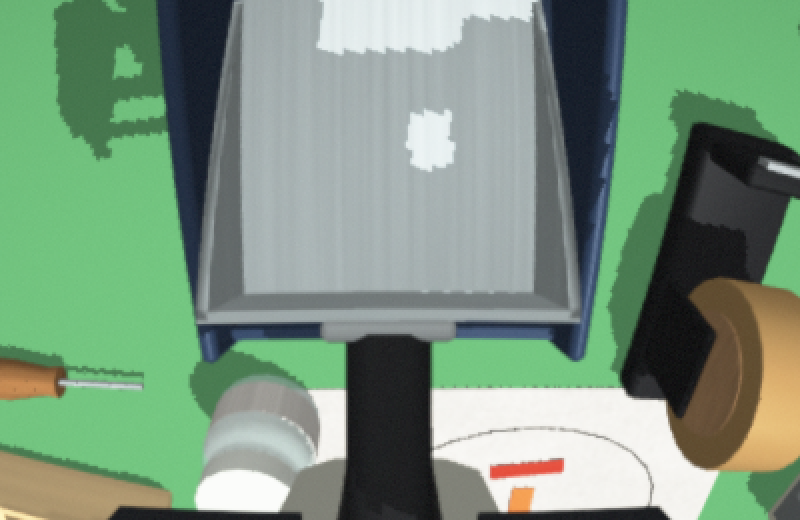

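View pics/p2.png

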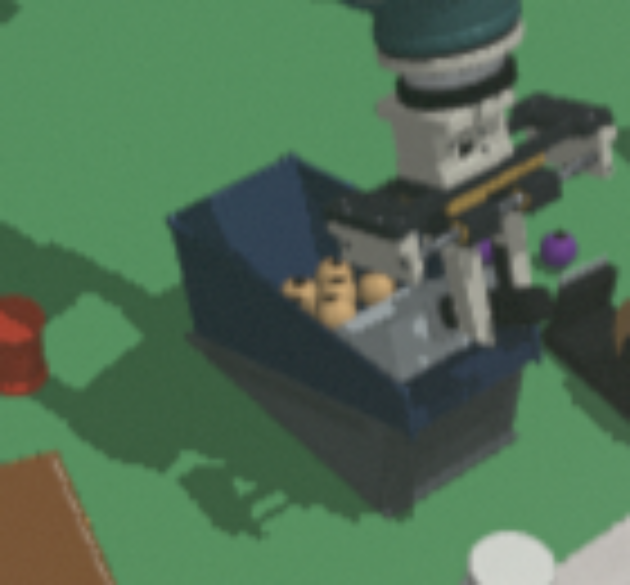

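The scoop is inside the walls, symmetric to about 2 mm (scoop centre 388, bin 394), and the beads lie ahead of the lip. Lowering gently.

```bash
python3 -m handwheel '[[0,-0.004,0,0,0.001,0.006,0],[0,-0.004,0,0,0.002,0.011,0],[0,-0.004,0,0,0.002,0.014,0],[0,-0.004,0,0,0.002,0.016,0],[0,-0.004,0,0,0.002,0.016,0]]'; python3 wp.py .085,.002,-22
```

```text
clock: 12.43
ee_pos: [0.6038, 0.3029, 0.2282]
eef_rot: [-0.336, 2.736, 0.066]
force: [0.9, 0.8, -1.0]
width: 0.0219
12.4333 [ 0.8751  0.8383 -1.0228] [0.0423 0.0946 0.0205]
now lip world [0.5101 0.2796 0.066 ] s,n,y mm [86.5106  6.8486  1.8083] yaw,pitch,roll [ 13.9904 -22.1989   0.0179]
.085,.002,-22 [ 0.0002  0.0035 -0.0002  0.0013 -0.0018  0.0053]
```

```bash
python3 -m handwheel '[[0,0.003,0,0.001,0,0.001,0],[0,0.003,0,0.001,0,0.002,0],[0,0.003,0,0.001,0,0.003,0],[0,0.003,0,0.001,0,0.003,0]]'; python3 wp.py .085,.002,-22
```

```text
clock: 12.77
ee_pos: [0.604, 0.3029, 0.2249]
eef_rot: [-0.336, 2.739, 0.066]
force: [0.3, 0.3, -0.8]
width: 0.0217
12.7667 [ 0.295   0.3154 -0.8251] [-0.0587  0.0928 -0.0251]
now lip world [0.5098 0.2794 0.063 ] s,n,y mm [85.1759  4.1071  1.7609] yaw,pitch,roll [ 13.9908 -22.0165   0.0143]
.085,.002,-22 [ 0.0002  0.0003 -0.0001  0.0002 -0.0017  0.0021]
```

```bash
python3 -m handwheel '[[0,0,0,0,0,0.001,0],[0,0,0,0,0,0.002,0],[0,0,0,0,0,0.002,0]]'; python3 wp.py .085,.002,-22; python3 -m handwheel '[[0,0,0,0,0,0.001,0],[0,0,0,0,0,0.0015,0],[0,0,0,0,0,0.0015,0]]'; python3 wp.py .03,.002,-22
```

```text
clock: 13.02
ee_pos: [0.6047, 0.303, 0.2228]
eef_rot: [-0.336, 2.739, 0.066]
force: [0.4, -0.1, -1.5]
width: 0.0211
13.0167 [ 0.4134 -0.1424 -1.5297] [ 0.0358  0.107  -0.027 ]
now lip world [0.5105 0.2796 0.0609] s,n,y mm [85.1422  1.9221  1.7442] yaw,pitch,roll [ 13.9873 -22.0058   0.0141]
.085,.002,-22 [ 0.0002  0.0001 -0.0002  0.0001 -0.0017 -0.0001]
clock: 13.27
ee_pos: [0.6053, 0.3032, 0.2212]
eef_rot: [-0.336, 2.739, 0.066]
force: [0.5, 0.2, -1.8]
width: 0.0216
13.2667 [ 0.5212  0.1951 -1.8294] [-0.0182  0.0652  0.008 ]
now lip world [0.511  0.2797 0.0594] s,n,y mm [85.1261  0.2847  1.7305] yaw,pitch,roll [ 13.9912 -21.9946   0.01  ]
.03,.002,-22 [ 0.0001 -0.0001 -0.0001  0.055  -0.0017 -0.0036]
```

```bash
for k in 1 2; do python3 -m handwheel '[[0,0,0,0,0,0.0005,0],[0,0,0,0,0,0.001,0],[0,0,0,0,0,0.001,0]]' ; python3 wp.py .03,.002,-22|head -2; done
```

```text
clock: 13.52
ee_pos: [0.6056, 0.3033, 0.2204]
eef_rot: [-0.336, 2.739, 0.066]
force: [-0.7, -0.2, 0.1]
width: 0.0216
13.5167 [-0.7355 -0.2078  0.0774] [0.0029 0.36   0.0193]
now lip world [0.5114 0.2799 0.0585] s,n,y mm [85.2231 -0.6505  1.7762] yaw,pitch,roll [ 13.988  -22.0006   0.0142]
clock: 13.77
ee_pos: [0.6061, 0.3034, 0.2198]
eef_rot: [-0.336, 2.739, 0.066]
force: [-0.7, 0.4, 2.4]
width: 0.0216
13.7667 [-0.7292  0.3637  2.3722] [-0.0571  0.5596  0.0688]
now lip world [0.5119 0.28   0.0579] s,n,y mm [85.5116 -1.461   1.7996] yaw,pitch,roll [ 13.9836 -22.0237   0.0212]
```

```bash
python3 wp.py .08,.0008,-22 .045,.0008,-22 
```

```text
13.7667 [-0.7292  0.3637  2.3722] [-0.0571  0.5596  0.0688]
now lip world [0.5119 0.28   0.0579] s,n,y mm [85.5116 -1.461   1.7996] yaw,pitch,roll [ 13.9836 -22.0237   0.0212]
.08,.0008,-22 [ 0.0003  0.0004 -0.0003  0.0054 -0.0017 -0.0024]
.045,.0008,-22 [ 0.0003  0.0004 -0.0003  0.0404 -0.0017 -0.0036]
```

```bash
python3 -m handwheel '[[0,0,0,0.003,0,-0.0024,0],[0,0,0,0.0054,0,-0.0024,0],[0,0,0,0.009,0,-0.0026,0],[0,0,0,0.013,0,-0.0027,0],[0,0,0,0.017,0,-0.0028,0],[0,0,0,0.021,0,-0.003,0],[0,0,0,0.025,0,-0.0031,0],[0,0,0,0.029,0,-0.0032,0],[0,0,0,0.033,0,-0.0034,0],[0,0,0,0.037,0,-0.0035,0],[0,0,0,0.0404,0,-0.0036,0],[0,0,0,0.0404,0,-0.0036,0]]'; python3 wp.py .03,.0008,-22 .015,.0008,-22;  python3 - <<'E'
from rig import *
from h import *
p=vision.get_image("wrist");cv2.imwrite("pics/q.png",p["img"][:260,120:520,::-1].repeat(2,0).repeat(2,1)[:520])
s=vision.get_image("scene");cv2.imwrite("pics/q2.png",cv2.resize(s["img"][100:230,290:430],None,fx=4.5,fy=4.5)[:,:,::-1])
E
```

```text
clock: 14.77
ee_pos: [0.5679, 0.2939, 0.2077]
eef_rot: [-0.336, 2.739, 0.066]
force: [0.2, -0.3, -2.5]
width: 0.0216
14.7667 [ 0.2382 -0.2552 -2.5031] [ 0.0078  0.0065 -0.0062]
now lip world [0.4736 0.2705 0.0458] s,n,y mm [44.3068  0.7003  1.8051] yaw,pitch,roll [ 13.9885 -22.0008   0.0182]
.03,.0008,-22 [ 0.0002  0.     -0.0002  0.0143 -0.0018 -0.0006]
.015,.0008,-22 [ 0.0002  0.     -0.0002  0.0293 -0.0018 -0.0011]
```

View pics/q.png

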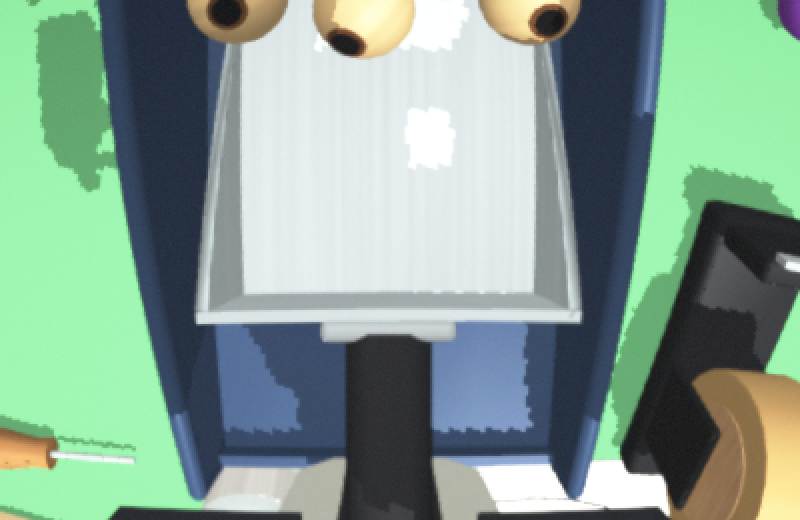

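View pics/q2.png

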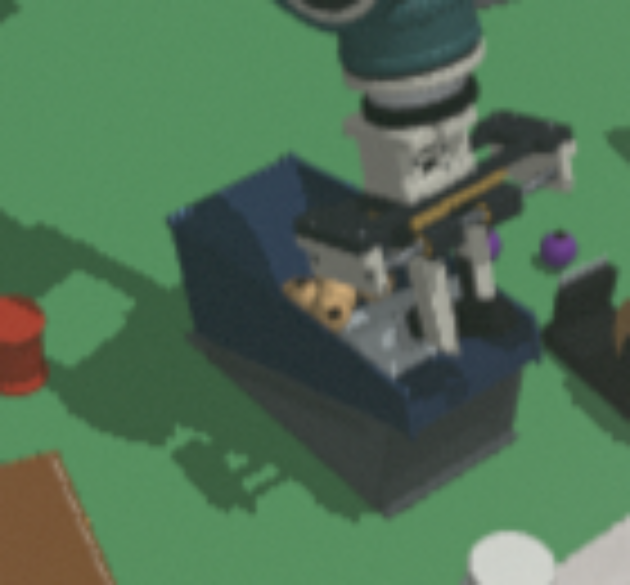

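Three beads are already on the lip end of the bowl, forces are small. Continue sliding.

```bash
python3 -m handwheel '[[0,0,0,0.004,0,-0.0002,0],[0,0,0,0.008,0,-0.0004,0],[0,0,0,0.012,0,-0.0005,0],[0,0,0,0.016,0,-0.0006,0],[0,0,0,0.020,0,-0.0008,0],[0,0,0,0.024,0,-0.0009,0],[0,0,0,0.028,0,-0.001,0],[0,0,0,0.0293,0,-0.0011,0],[0,0,0,0.0293,0,-0.0011,0]]'; python3 wp.py .010,.0008,-22 .006,.0008,-22;  python3 - <<'E'
from rig import *
from h import *
p=vision.get_image("wrist");cv2.imwrite("pics/r.png",p["img"][:260,120:520,::-1].repeat(2,0).repeat(2,1)[:520])
E
```

```text
clock: 15.62
ee_pos: [0.5413, 0.2873, 0.198]
eef_rot: [-0.336, 2.739, 0.066]
force: [-0.0, 0.6, -1.7]
width: 0.0217
15.6167 [-0.0246  0.5601 -1.7262] [ 0.076  -0.1006  0.0749]
now lip world [0.4471 0.2639 0.0361] s,n,y mm [15.3404  0.8942  1.8377] yaw,pitch,roll [ 13.9962 -22.0288   0.0197]
.010,.0008,-22 [ 0.0003  0.0005 -0.0001  0.0053 -0.0018 -0.    ]
.006,.0008,-22 [ 0.0003  0.0005 -0.0001  0.0093 -0.0018 -0.0002]
```

View pics/r.png

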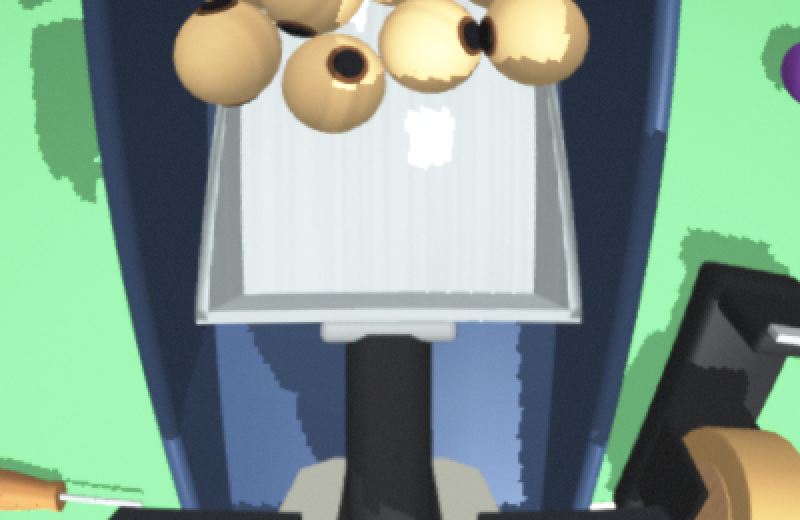

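```bash
python3 -m handwheel '[[0,0,0,0.003,0,0,0],[0,0,0,0.006,0,-0.0001,0],[0,0,0,0.0085,0,-0.0002,0],[0,0,0,0.0085,0,-0.0002,0]]'; python3 wp.py .004,.002,-12 .0,.006,-2 -.004,.012,8 -.008,.02,18;  python3 - <<'E'
from rig import *
from h import *
p=vision.get_image("wrist");cv2.imwrite("pics/s.png",p["img"][:260,120:520,::-1].repeat(2,0).repeat(2,1)[:520])
E
```

```text
clock: 16.0
ee_pos: [0.5334, 0.2853, 0.1948]
eef_rot: [-0.336, 2.739, 0.066]
force: [0.4, -1.4, -2.7]
width: 0.0216
16.0 [ 0.3565 -1.3976 -2.7286] [-0.0082 -0.0375 -0.0178]
now lip world [0.4391 0.2619 0.0329] s,n,y mm [6.5017 0.7284 1.8169] yaw,pitch,roll [ 13.9951 -22.0077   0.0169]
.004,.002,-12 [ 0.0003  0.1747 -0.0001 -0.015  -0.0018  0.0266]
.0,.006,-2 [ 0.0003  0.3492 -0.     -0.0235 -0.0018  0.0529]
-.004,.012,8 [ 0.0003  0.5237 -0.     -0.0266 -0.0018  0.079 ]
-.008,.02,18 [ 0.0003  0.6983  0.     -0.024  -0.0018  0.1037]
```

View pics/s.png

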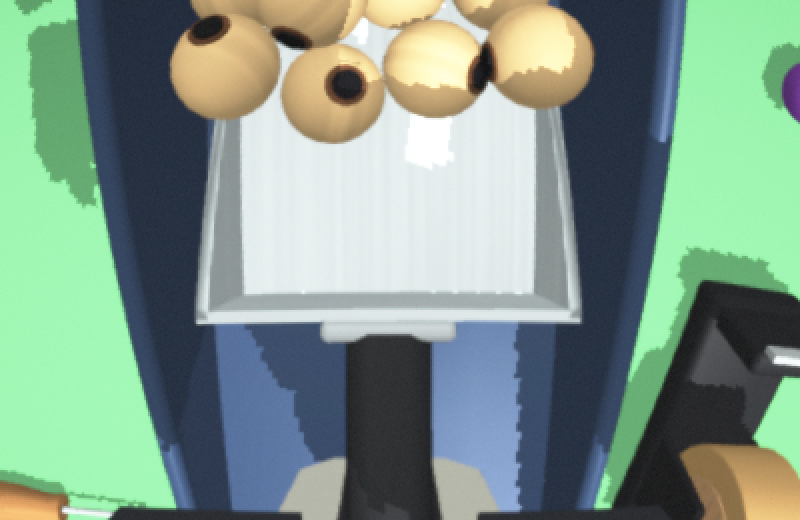

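Seven or so beads sit on the bowl. Now lift along the ramp while levelling, keeping the rear clear of the sloping floor.

```bash
python3 wp.py .004,.010,-18 -.002,.022,-12 -.008,.036,-5 -.012,.052,2 -.016,.07,10 -.016,.085,16
```

```text
16.05 [ 0.2411 -0.226  -2.5215] [-0.0106 -0.0597 -0.0204]
now lip world [0.4394 0.2619 0.0331] s,n,y mm [6.7988 0.7913 1.8183] yaw,pitch,roll [ 13.9985 -22.0233   0.0172]
.004,.010,-18 [ 0.0003  0.0702 -0.     -0.0051 -0.0018  0.0016]
-.002,.022,-12 [ 0.0003  0.1749  0.     -0.0094 -0.0018  0.0065]
-.008,.036,-5 [ 0.0003  0.2971  0.     -0.0131 -0.0018  0.0134]
-.012,.052,2 [ 0.0003  0.4193  0.     -0.0163 -0.0018  0.0194]
-.016,.07,10 [ 0.0003  0.5589  0.0001 -0.017  -0.0018  0.0272]
-.016,.085,16 [ 0.0003  0.6636  0.0001 -0.0182 -0.0018  0.032 ]
```

```bash
python3 -m handwheel '[[0,0.035,0,-0.003,0,0.0005,0],[0,0.07,0,-0.0051,0,0.0016,0],[0,0.105,0,-0.0066,0,0.0032,0],[0,0.14,0,-0.008,0,0.0048,0],[0,0.175,0,-0.0094,0,0.0065,0],[0,0.215,0,-0.0106,0,0.0088,0],[0,0.256,0,-0.0118,0,0.011,0],[0,0.297,0,-0.0131,0,0.0134,0],[0,0.338,0,-0.0142,0,0.0154,0],[0,0.379,0,-0.0153,0,0.0174,0],[0,0.419,0,-0.0163,0,0.0194,0],[0,0.419,0,-0.0163,0,0.0194,0]]'; python3 wp.py  -.016,.07,10 -.016,.085,16;  python3 - <<'E'
from rig import *
from h import *
p=vision.get_image("wrist");cv2.imwrite("pics/t.png",p["img"][:260,120:520,::-1].repeat(2,0).repeat(2,1)[:520])
E
```

```text
clock: 17.05
ee_pos: [0.5559, 0.2909, 0.1825]
eef_rot: [0.378, -3.082, 0.007]
force: [0.4, -0.6, -3.3]
width: 0.0213
17.05 [ 0.449  -0.5691 -3.3244] [ 0.1714 -0.4374  0.0463]
now lip world [0.4057 0.2535 0.0745] s,n,y mm [-11.7172  51.5829   1.7519] yaw,pitch,roll [13.9917  2.123   0.0095]
-.016,.07,10 [ 0.0002  0.1375 -0.0001 -0.0033 -0.0017  0.0063]
-.016,.085,16 [ 0.0002  0.2422 -0.0001 -0.0063 -0.0017  0.0101]
```

View pics/t.png

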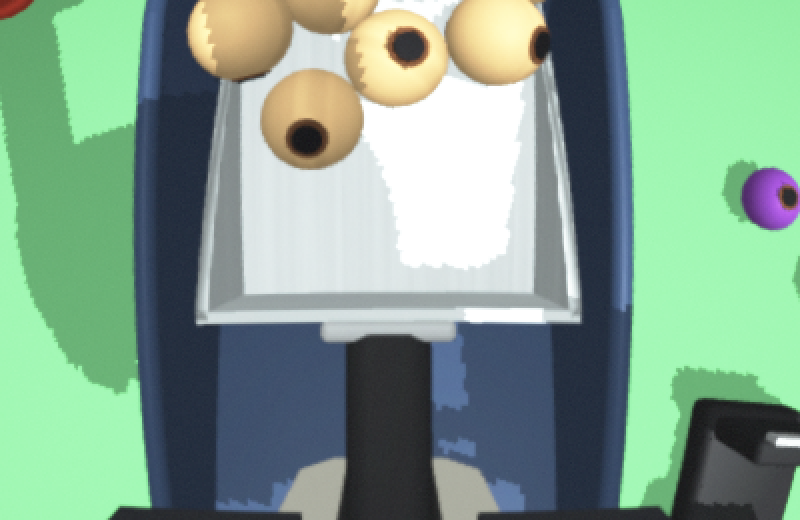

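Beads are starting to roll back into the bowl. Continue tilting nose-up, in place within the walls.

```bash
python3 -m handwheel '[[0,0.035,0,-0.001,0,0.0016,0],[0,0.07,0,-0.0017,0,0.0032,0],[0,0.105,0,-0.0025,0,0.0048,0],[0,0.1375,0,-0.0033,0,0.0063,0],[0,0.172,0,-0.0043,0,0.0076,0],[0,0.207,0,-0.0053,0,0.0088,0],[0,0.242,0,-0.0063,0,0.010,0],[0,0.242,0,-0.0063,0,0.010,0],[0,0.242,0,-0.0063,0,0.010,0],[0,0.242,0,-0.0063,0,0.010,0]]'; python3 wp.py  -.016,.13,16 ;  python3 - <<'E'
from rig import *
from h import *
p=vision.get_image("wrist");cv2.imwrite("pics/u.png",p["img"][:260,120:520,::-1].repeat(2,0).repeat(2,1)[:520])
s=vision.get_image("scene");cv2.imwrite("pics/u2.png",cv2.resize(s["img"][90:230,290:430],None,fx=4.2,fy=4.2)[:,:,::-1])
E
```

```text
clock: 17.93
ee_pos: [0.5615, 0.2923, 0.1726]
eef_rot: [0.349, -2.847, 0.048]
force: [-0.0, 0.6, -2.1]
width: 0.0213
17.9333 [-0.      0.5524 -2.1259] [ 0.2355 -0.5935  0.0207]
now lip world [0.3908 0.2498 0.104 ] s,n,y mm [-16.0275  84.5747   1.7767] yaw,pitch,roll [13.9964 15.7308  0.0059]
-.016,.13,16 [ 0.0001  0.0047 -0.0001  0.026  -0.0018 -0.0362]
```

View pics/u.png

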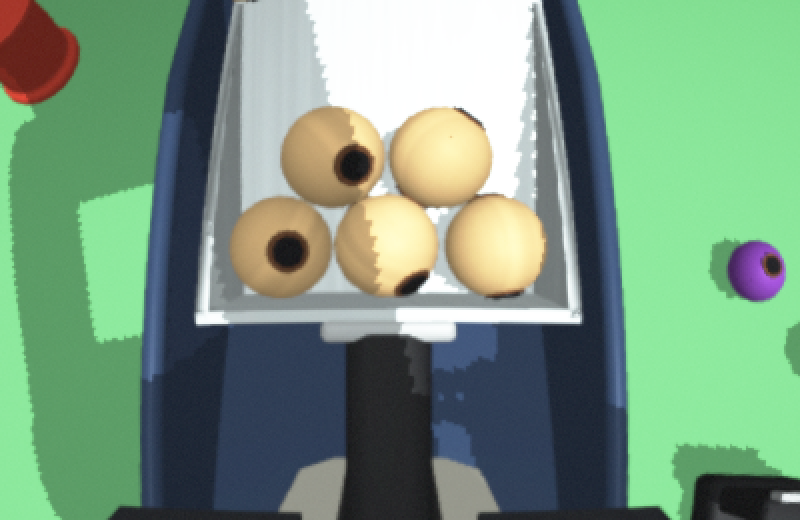

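View pics/u2.png

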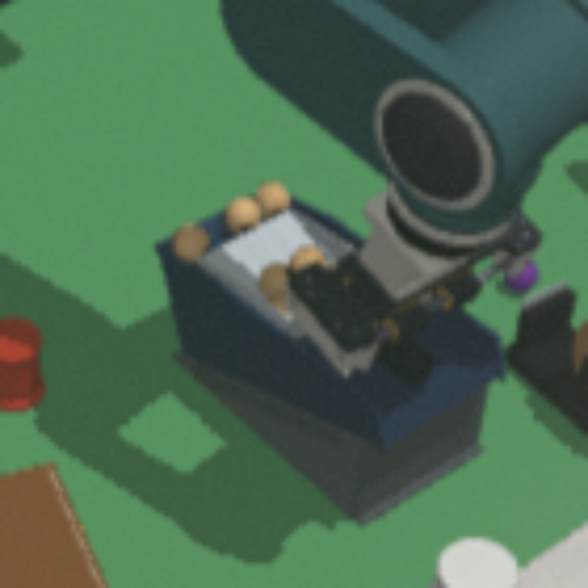

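Five beads sit well back in the bowl, but three are perched between the lip and the top of the ramp (scene (190,243), (243,212), (273,196)). Lifting now could spill them, so I back the scoop off to let them fall back into the bin.

```bash
python3 wp.py  -.006,.080,14 .006,.078,10 .016,.078,9
```

```text
18.0333 [ 0.0786 -0.6929 -1.644 ] [ 0.1941 -0.6322 -0.0068]
now lip world [0.3907 0.2498 0.1043] s,n,y mm [-16.0074  84.8566   1.7984] yaw,pitch,roll [14.0001 15.7523  0.0113]
-.006,.080,14 [ 0.0002 -0.0306 -0.     -0.0074 -0.0018 -0.0065]
.006,.078,10 [ 0.0002 -0.1004 -0.     -0.0097 -0.0018 -0.0218]
.016,.078,9 [ 0.0002 -0.1179 -0.     -0.0156 -0.0018 -0.0301]
```

```bash
python3 -m handwheel '[[0,-0.015,0,-0.004,0,-0.003,0],[0,-0.03,0,-0.0074,0,-0.0065,0],[0,-0.065,0,-0.0086,0,-0.014,0],[0,-0.1,0,-0.0097,0,-0.0218,0],[0,-0.118,0,-0.0156,0,-0.0301,0],[0,-0.118,0,-0.0156,0,-0.0301,0],[0,-0.118,0,-0.0156,0,-0.0301,0],[0,-0.118,0,-0.0156,0,-0.0301,0]]'; python3 wp.py  ;  python3 - <<'E'
from rig import *
from h import *
p=vision.get_image("wrist");cv2.imwrite("pics/v.png",p["img"][:260,120:520,::-1].repeat(2,0).repeat(2,1)[:520])
s=vision.get_image("scene");cv2.imwrite("pics/v2.png",cv2.resize(s["img"][90:230,290:430],None,fx=4.2,fy=4.2)[:,:,::-1])
s=vision.get_image("top");cv2.imwrite("pics/v3.png",cv2.resize(s["img"][170:330,170:310],None,fx=3.5,fy=3.5)[:,:,::-1])
E
```

```text
clock: 18.7
ee_pos: [0.5838, 0.2979, 0.1973]
eef_rot: [0.364, -2.963, 0.028]
force: [-1.2, 0.1, -2.5]
width: 0.0218
18.7 [-1.1848  0.1446 -2.5393] [ 0.1147 -0.4258 -0.0011]
now lip world [0.4221 0.2576 0.1087] s,n,y mm [15.8853 77.9319  1.7565] yaw,pitch,roll [13.9972  9.0249  0.0087]
```

View pics/v.png

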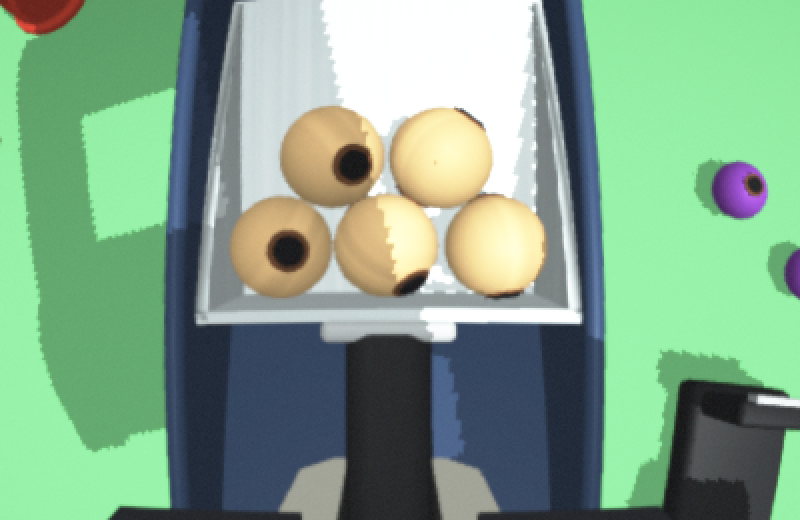

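View pics/v2.png

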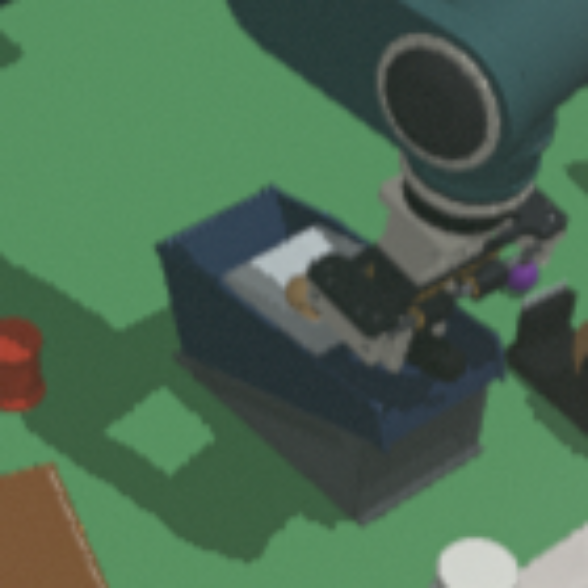

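View pics/v3.png

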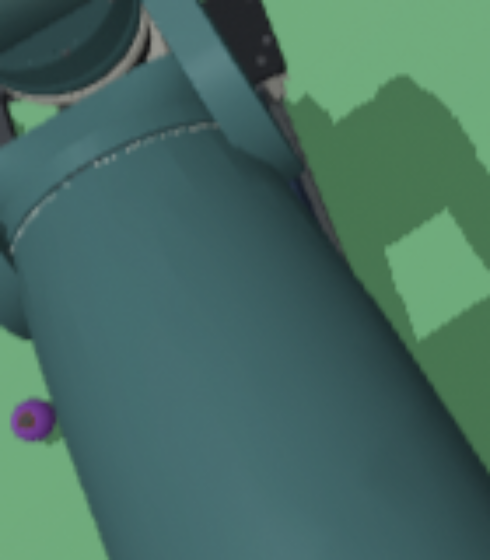

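All three have dropped back, and five beads remain in the bowl. Lifting straight up.

```bash
python3 wp.py .4221,.2576,.15,14,14 .4221,.2576,.26,16,14
```

```text
18.85 [-0.0132  0.0081 -2.9606] [ 0.1577 -0.4266 -0.024 ]
now lip world [0.422  0.2575 0.1084] s,n,y mm [15.6757 77.7023  1.7616] yaw,pitch,roll [13.9971  9.0503  0.0024]
.4221,.2576,.15,14,14 [ 0.0001  0.0864 -0.     -0.0028  0.     -0.0277]
.4221,.2576,.26,16,14 [ 0.0001  0.1213 -0.      0.0111  0.     -0.1307]
```

```bash
python3 -m handwheel '[[0,0.02,0,-0.0007,0,-0.005,0],[0,0.045,0,-0.0015,0,-0.014,0],[0,0.086,0,-0.0028,0,-0.0277,0],[0,0.095,0,0.0005,0,-0.045,0],[0,0.105,0,0.003,0,-0.065,0],[0,0.11,0,0.006,0,-0.085,0],[0,0.115,0,0.0085,0,-0.105,0],[0,0.121,0,0.0105,0,-0.122,0],[0,0.121,0,0.011,0,-0.1307,0],[0,0.121,0,0.011,0,-0.1307,0]]'; python3 wp.py .45,.06,.25,16,2 .48,-.15,.23,16,-8  .471,-.267,.20,14,-10 ;  python3 - <<'E'
from rig import *
from h import *
p=vision.get_image("wrist");cv2.imwrite("pics/w.png",p["img"][:260,120:520,::-1].repeat(2,0).repeat(2,1)[:520])
s=vision.get_image("scene");cv2.imwrite("pics/w2.png",cv2.resize(s["img"][90:230,290:430],None,fx=4.2,fy=4.2)[:,:,::-1])
E
```

```text
clock: 19.68
ee_pos: [0.5935, 0.3003, 0.3295]
eef_rot: [0.349, -2.845, 0.048]
force: [-0.5, -0.7, -1.4]
width: 0.0216
19.6833 [-0.4664 -0.6817 -1.4364] [ 0.1472 -0.4955  0.0628]
now lip world [0.4227 0.2578 0.2612] s,n,y mm [ 68.6576 221.0756   1.8111] yaw,pitch,roll [14.0028 15.8444  0.0278]
.45,.06,.25,16,2 [-0.057   0.0027  0.2015  0.0209 -0.2351  0.018 ]
.48,-.15,.23,16,-8 [-0.1049  0.0026  0.3693  0.0449 -0.4755  0.0455]
.471,-.267,.20,14,-10 [-0.1074 -0.0318  0.4048  0.0785 -0.5915  0.0798]
```

View pics/w.png

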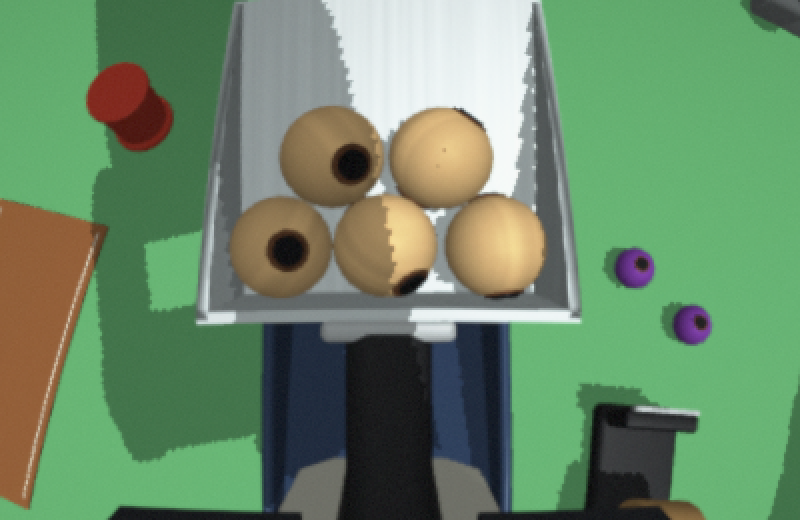

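View pics/w2.png

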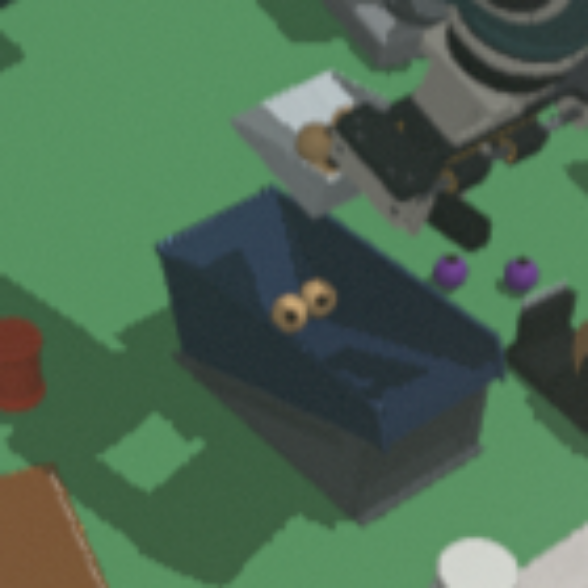

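Five beads in the bowl, two visible in the bin (the third presumably behind the near wall). Carry over towards the pan.

```bash
python3 -m handwheel '[[-0.003,0,0.01,0.001,-0.01,0.001,0],[-0.008,0,0.03,0.003,-0.035,0.003,0],[-0.017,0,0.06,0.006,-0.07,0.006,0],[-0.027,0.001,0.095,0.010,-0.11,0.009,0],[-0.036,0.002,0.13,0.014,-0.15,0.012,0],[-0.046,0.0027,0.165,0.017,-0.19,0.015,0],[-0.057,0.0027,0.2015,0.021,-0.235,0.018,0],[-0.066,0.0027,0.235,0.025,-0.28,0.023,0],[-0.076,0.0027,0.27,0.030,-0.325,0.028,0],[-0.085,0.0027,0.30,0.034,-0.365,0.033,0],[-0.092,0.0027,0.325,0.037,-0.395,0.037,0],[-0.095,0.0027,0.335,0.039,-0.41,0.039,0]]'; python3 wp.py .48,-.15,.23,16,-8  .471,-.267,.20,14,-10
```

```text
clock: 20.78
ee_pos: [0.6448, -0.1144, 0.2977]
eef_rot: [-0.156, -2.853, -0.019]
force: [-0.3, 0.4, -2.2]
width: 0.0217
20.7833 [-0.3383  0.3659 -2.209 ] [ 0.0072 -0.5678  0.014 ]
now lip world [ 0.4693 -0.0954  0.2309] s,n,y mm [  20.4499  206.2996 -352.1187] yaw,pitch,roll [-6.293  16.2963 -0.1505]
.48,-.15,.23,16,-8 [-0.0109 -0.0051  0.0286 -0.0156 -0.0587 -0.0045]
.471,-.267,.20,14,-10 [-0.0195 -0.04    0.0625 -0.0233 -0.1819  0.0185]
```

```bash
python3 wp.py .452,-.263,.155,8,-10
```

```text
20.7833 [-0.3383  0.3659 -2.209 ] [ 0.0072 -0.5678  0.014 ]
now lip world [ 0.4693 -0.0954  0.2309] s,n,y mm [  20.4499  206.2996 -352.1187] yaw,pitch,roll [-6.293  16.2963 -0.1505]
.452,-.263,.155,8,-10 [-0.0162 -0.1447  0.0635 -0.0041 -0.1793  0.0525]
```

```bash
python3 -m handwheel '[[-0.002,-0.01,0.007,0,-0.02,0.002,0],[-0.004,-0.03,0.016,-0.001,-0.05,0.008,0],[-0.007,-0.05,0.027,-0.002,-0.08,0.015,0],[-0.010,-0.075,0.04,-0.003,-0.115,0.025,0],[-0.013,-0.1,0.052,-0.004,-0.145,0.035,0],[-0.016,-0.125,0.06,-0.004,-0.165,0.044,0],[-0.016,-0.1447,0.0635,-0.004,-0.176,0.05,0],[-0.016,-0.1447,0.0635,-0.004,-0.179,0.0525,0],[-0.016,-0.1447,0.0635,-0.004,-0.179,0.0525,0]]'; python3 wp.py .445,-.262,.13,0,-10 .440,-.262,.10,-12,-10 .432,-.260,.080,-24,-10; python3 - <<'E'
from rig import *
from h import *
p=vision.get_image("wrist");cv2.imwrite("pics/x.png",p["img"][:260,120:520,::-1].repeat(2,0).repeat(2,1)[:520])
s=vision.get_image("scene");cv2.imwrite("pics/x2.png",cv2.resize(s["img"][150:290,140:290],None,fx=4.2,fy=4.2)[:,:,::-1])
s=vision.get_image("top");cv2.imwrite("pics/x3.png",cv2.resize(s["img"][140:280,390:530],None,fx=4.2,fy=4.2)[:,:,::-1])
E
```

```text
clock: 21.53
ee_pos: [0.6136, -0.2918, 0.2452]
eef_rot: [-0.263, -2.988, -0.019]
force: [-0.6, 0.7, -1.5]
width: 0.0215
21.5333 [-0.6299  0.6843 -1.5275] [-0.0128 -0.3733 -0.0192]
now lip world [ 0.4508 -0.2628  0.154 ] s,n,y mm [ -60.717   154.0768 -510.1512] yaw,pitch,roll [-10.066    8.1431   0.024 ]
.445,-.262,.13,0,-10 [ 0.0005 -0.1421 -0.0012  0.02    0.      0.0044]
.440,-.262,.10,-12,-10 [ 0.0004 -0.3516 -0.0012  0.0514 -0.0009  0.0101]
.432,-.260,.080,-24,-10 [ 0.0002 -0.561  -0.0013  0.0919 -0.0003  0.0132]
```

View pics/x.png

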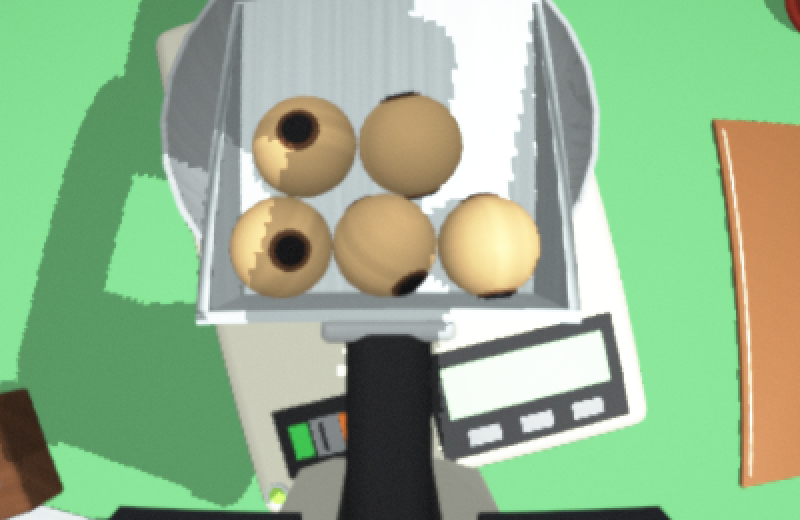

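View pics/x2.png

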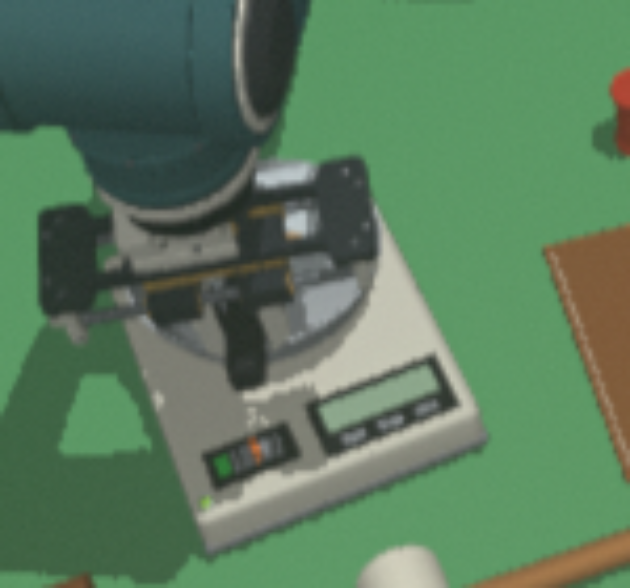

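View pics/x3.png

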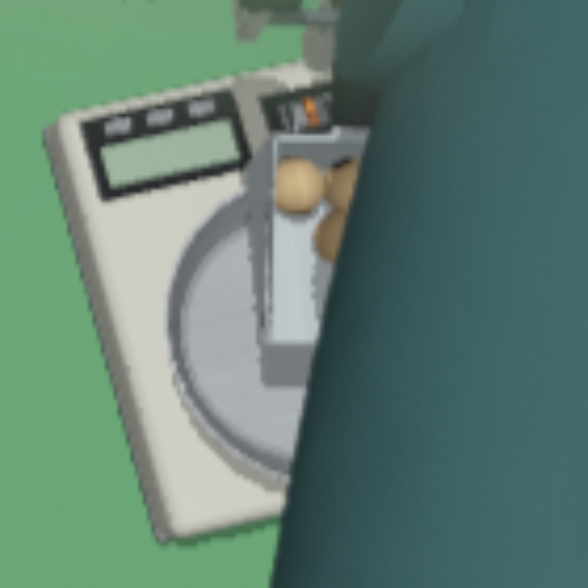

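The pan is centred under the scoop (pan 380, scoop 388) and the switch shows green. Lower and tilt slowly so the beads roll out gently.

```bash
python3 wp.py .445,-.262,.116,2,-10 .445,-.262,.105,-3,-10 .445,-.262,.092,-9,-10 .445,-.262,.084,-16,-10 .445,-.262,.084,-26,-10
```

```text
21.6833 [-0.2466  0.6731 -1.8217] [ 0.0331 -0.3577 -0.0216]
now lip world [ 0.4521 -0.2619  0.1552] s,n,y mm [ -58.9009  154.6996 -509.5893] yaw,pitch,roll [-9.9517  8.0209 -0.0024]
.445,-.262,.116,2,-10 [-0.0001 -0.1051  0.0008  0.0142 -0.0014  0.0246]
.445,-.262,.105,-3,-10 [-0.0001 -0.1924  0.0008  0.0245 -0.0014  0.024 ]
.445,-.262,.092,-9,-10 [-0.     -0.2971  0.0009  0.038  -0.0014  0.0245]
.445,-.262,.084,-16,-10 [ 0.     -0.4192  0.0009  0.0563 -0.0014  0.02  ]
.445,-.262,.084,-26,-10 [ 0.0001 -0.5938  0.0009  0.0864 -0.0014  0.0067]
```

```bash
python3 -m handwheel '[[0,-0.035,0,0.005,-0.001,0.008,0],[0,-0.07,0,0.0095,-0.001,0.0165,0],[0,-0.105,0,0.0142,-0.001,0.0246,0],[0,-0.134,0,0.0176,-0.001,0.0244,0],[0,-0.163,0,0.021,-0.001,0.0242,0],[0,-0.1924,0,0.0245,-0.001,0.024,0],[0,-0.218,0,0.028,-0.001,0.024,0],[0,-0.244,0,0.0312,-0.001,0.0242,0],[0,-0.27,0,0.0345,-0.001,0.0244,0],[0,-0.297,0,0.038,-0.001,0.0245,0],[0,-0.297,0,0.038,-0.001,0.0245,0],[0,-0.297,0,0.038,-0.001,0.0245,0]]'; python3 wp.py .445,-.262,.084,-16,-10 .445,-.262,.084,-26,-10 .448,-.262,.10,-34,-10; python3 - <<'E'
from rig import *
from h import *
p=vision.get_image("wrist");cv2.imwrite("pics/y.png",p["img"][:260,120:520,::-1].repeat(2,0).repeat(2,1)[:520])
s=vision.get_image("top");cv2.imwrite("pics/y3.png",cv2.resize(s["img"][140:280,390:530],None,fx=4.2,fy=4.2)[:,:,::-1])
E
```

```text
clock: 22.68
ee_pos: [0.5742, -0.2839, 0.2283]
eef_rot: [0.258, 2.974, -0.021]
force: [0.6, -0.2, -2.6]
width: 0.0217
22.6833 [ 0.6477 -0.1611 -2.6029] [-0.0054 -0.1278 -0.0303]
now lip world [ 0.445  -0.2613  0.0925] s,n,y mm [ -86.6994   98.0526 -507.2844] yaw,pitch,roll [-9.9194 -8.9886 -0.0106]
.445,-.262,.084,-16,-10 [ 0.0001 -0.1224  0.0014  0.0163 -0.0008 -0.0092]
.445,-.262,.084,-26,-10 [ 0.0002 -0.2969  0.0014  0.0411 -0.0008 -0.0307]
.448,-.262,.10,-34,-10 [ 0.0003 -0.4365  0.0014  0.058  -0.0003 -0.06  ]
```

View pics/y.png

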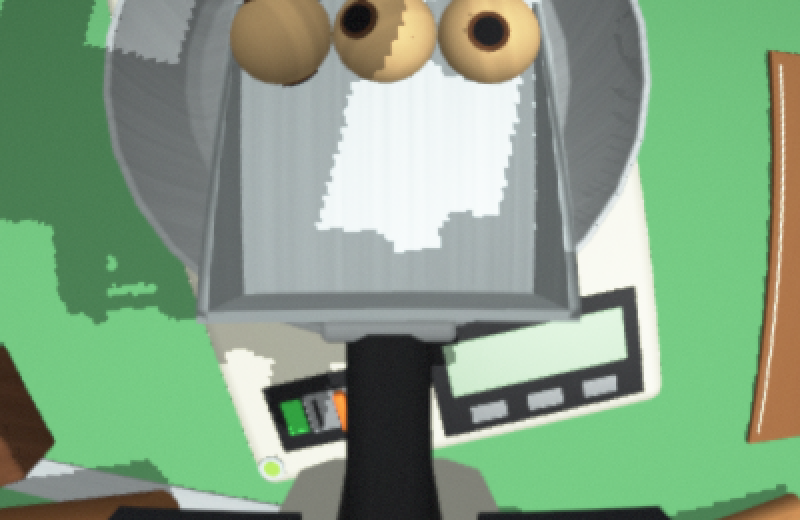

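View pics/y3.png

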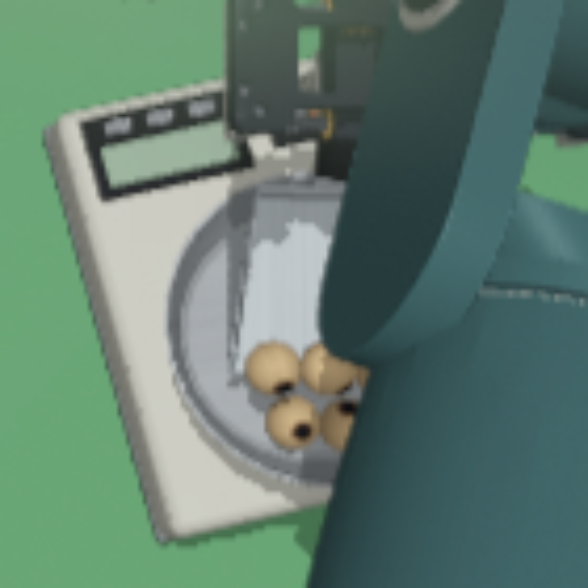

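Two beads are in the pan and three are rolling off the lip. Tilt further while drawing back.

```bash
python3 wp.py .452,-.263,.090,-18,-10 .46,-.264,.098,-28,-10 .468,-.266,.108,-36,-10
```

```text
22.7833 [ 0.3194  0.2576 -1.9613] [ 0.0612 -0.1321  0.0188]
now lip world [ 0.4453 -0.2615  0.0923] s,n,y mm [ -86.6002   97.8279 -507.5276] yaw,pitch,roll [-9.9259 -8.9675 -0.0051]
.452,-.263,.090,-18,-10 [ 0.0002 -0.1576  0.0013  0.0133 -0.0004 -0.0189]
.46,-.264,.098,-28,-10 [ 0.0003 -0.3322  0.0012  0.0297 -0.     -0.0462]
.468,-.266,.108,-36,-10 [ 0.0004 -0.4718  0.0012  0.0428 -0.0006 -0.068 ]
```

```bash
python3 -m handwheel '[[0,-0.04,0,0.0035,0,-0.005,0],[0,-0.08,0,0.007,0,-0.0095,0],[0,-0.12,0,0.0102,0,-0.0142,0],[0,-0.1576,0,0.0133,0,-0.0189,0],[0,-0.2,0,0.0172,0,-0.0255,0],[0,-0.243,0,0.0213,0,-0.032,0],[0,-0.287,0,0.0255,0,-0.039,0],[0,-0.332,0,0.0297,0,-0.0462,0],[0,-0.38,0,0.034,0,-0.0535,0],[0,-0.426,0,0.0385,0,-0.061,0],[0,-0.472,0,0.0428,0,-0.068,0],[0,-0.472,0,0.0428,0,-0.068,0]]'; python3 wp.py .49,-.27,.17,-36,-10; python3 - <<'E'
from rig import *
from h import *
p=vision.get_image("wrist");cv2.imwrite("pics/z.png",p["img"][:260,120:520,::-1].repeat(2,0).repeat(2,1)[:520])
s=vision.get_image("top");cv2.imwrite("pics/z3.png",cv2.resize(s["img"][140:280,390:530],None,fx=4.2,fy=4.2)[:,:,::-1])
s=vision.get_image("scene");cv2.imwrite("pics/z2.png",cv2.resize(s["img"][150:290,140:290],None,fx=4.2,fy=4.2)[:,:,::-1])
E
```

```text
clock: 23.78
ee_pos: [0.5219, -0.2749, 0.2897]
eef_rot: [0.217, 2.502, -0.072]
force: [0.9, -0.0, -1.3]
width: 0.0216
23.7833 [ 0.8989 -0.0131 -1.2819] [ 0.0892  0.2729 -0.0102]
now lip world [ 0.4681 -0.2656  0.109 ] s,n,y mm [ -60.9998  106.2482 -516.9852] yaw,pitch,roll [ -9.9001 -36.1655  -0.0404]
.49,-.27,.17,-36,-10 [ 0.0003  0.0029  0.0014 -0.0544 -0.0008 -0.0356]
```

View pics/z.png

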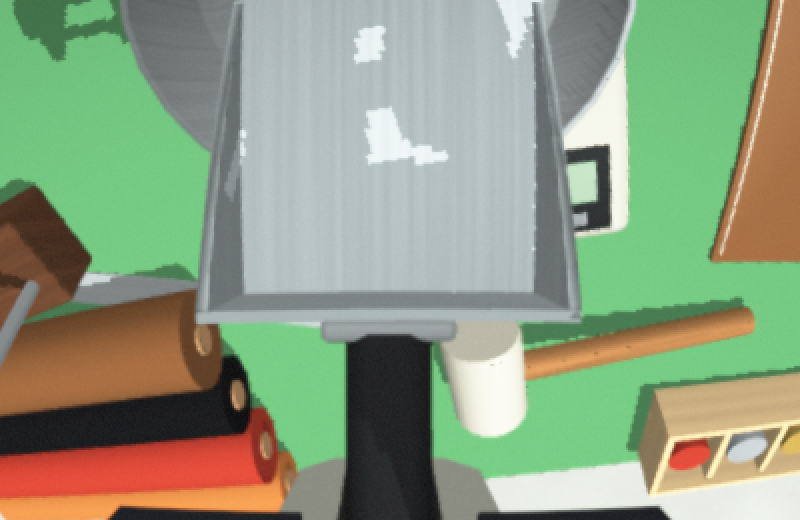

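View pics/z3.png

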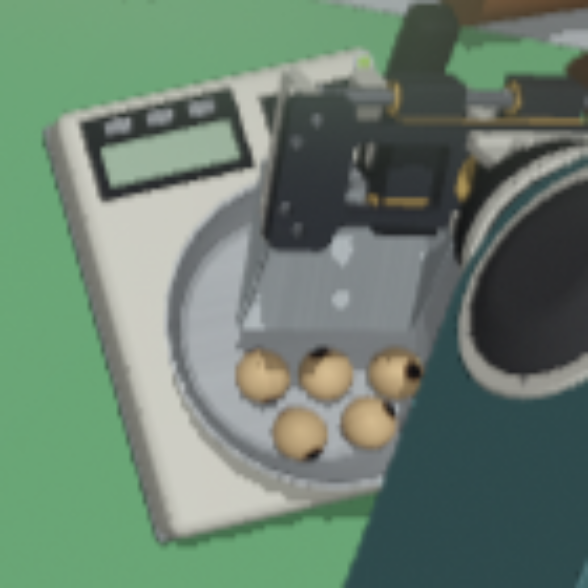

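View pics/z2.png

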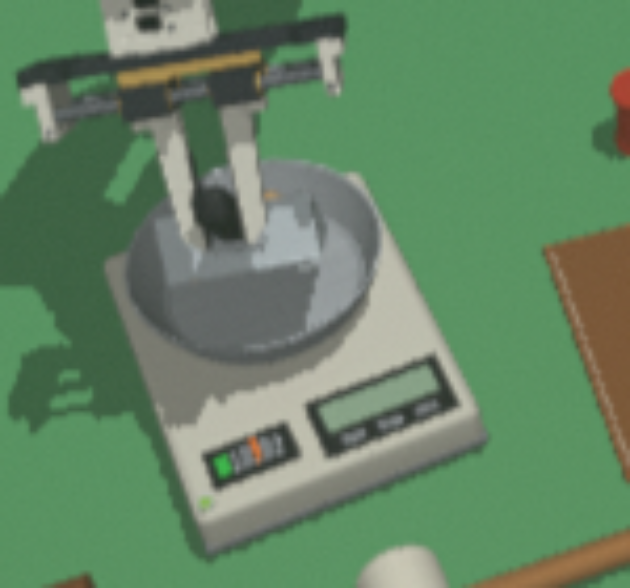

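All five beads are in the pan and the scoop is empty. Lift away and return to above the pad.

```bash
python3 wp.py .468,-.266,.19,-36,-10 .475,-.14,.18,-10,-6 .4837,-.0092,.10,0,-2.7
```

```text
23.9333 [ 0.0984  0.4425 -2.3042] [0.1332 0.239  0.0211]
now lip world [ 0.468  -0.2655  0.108 ] s,n,y mm [ -61.3879  105.3275 -516.8969] yaw,pitch,roll [ -9.9156 -35.9056  -0.0038]
.468,-.266,.19,-36,-10 [ 0.0008 -0.0016  0.0012 -0.048  -0.0006 -0.0666]
.475,-.14,.18,-10,-6 [-0.0269  0.452  -0.0635 -0.0646  0.1336  0.0101]
.4837,-.0092,.10,0,-2.7 [-0.0395  0.6258 -0.1218 -0.0092  0.2741  0.0989]
```

```bash
python3 -m handwheel '[[0,0,0,-0.02,0,-0.028,0],[0,0,0,-0.048,0,-0.0666,0],[0,0,0,-0.048,0,-0.0666,0],[-0.007,0.11,-0.015,-0.052,0.033,-0.048,0],[-0.014,0.22,-0.03,-0.056,0.066,-0.028,0],[-0.02,0.34,-0.046,-0.06,0.1,-0.01,0],[-0.027,0.452,-0.0635,-0.0646,0.1336,0.010,0],[-0.03,0.51,-0.08,-0.046,0.17,0.03,0],[-0.034,0.57,-0.1,-0.028,0.21,0.053,0],[-0.037,0.61,-0.115,-0.014,0.25,0.08,0],[-0.0395,0.6258,-0.1218,-0.0092,0.274,0.0989,0],[-0.0395,0.6258,-0.1218,-0.0092,0.274,0.0989,0]]'; python3 wp.py .4837,-.0092,.10,0,-2.7 .4837,-.0092,.03,0,-2.7 .4837,-.0092,.008,0,-2.7;python3 - <<'E'
from rig import *
from h import *
p=vision.get_image("wrist");cv2.imwrite("pics/aa.png",p["img"][:260,120:520,::-1].repeat(2,0).repeat(2,1)[:520])
s=vision.get_image("top");cv2.imwrite("pics/ab.png",s["img"][:,:,::-1])
E
```

```text
clock: 24.93
ee_pos: [0.6348, -0.0121, 0.2081]
eef_rot: [-0.069, -3.133, -0.001]
force: [0.3, -0.1, -2.1]
width: 0.0214
24.9333 [ 0.2663 -0.0904 -2.1156] [ 0.0359 -0.2804  0.0711]
now lip world [ 0.4834 -0.0054  0.0956] s,n,y mm [   7.5369   67.0782 -268.2682] yaw,pitch,roll [-2.5113  0.4451  0.0151]
.4837,-.0092,.10,0,-2.7 [ 0.0003 -0.0078  0.0033  0.0005 -0.0042 -0.0056]
.4837,-.0092,.03,0,-2.7 [ 0.0003 -0.0078  0.0033 -0.0001 -0.0042  0.0644]
.4837,-.0092,.008,0,-2.7 [ 0.0003 -0.0078  0.0033 -0.0002 -0.0042  0.0864]
```

View pics/aa.png

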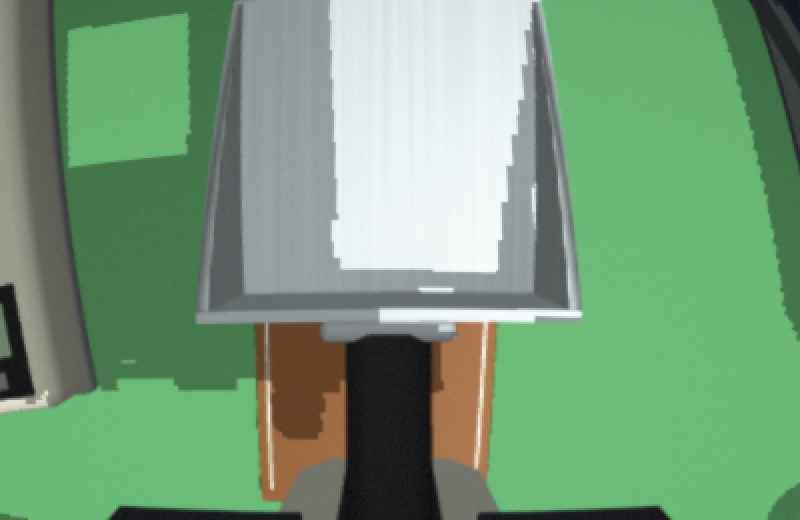

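View pics/ab.png

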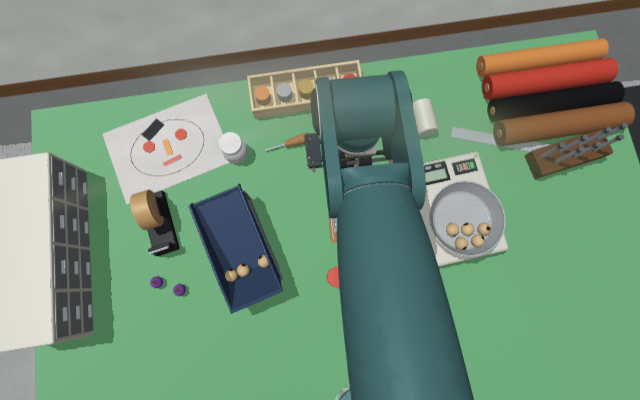

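All 8 beads are accounted for: 3 in the bin (230-265,268), 5 in the pan (467,235). Lower onto the pad.

```bash
python3 -m handwheel '[[0,-0.008,0.003,0,-0.004,0.01,0],[0,-0.008,0.003,0,-0.004,0.03,0],[0,-0.008,0.003,0,-0.0042,0.05,0],[0,-0.008,0.003,0,-0.0042,0.065,0],[0,-0.008,0.003,0,-0.0042,0.075,0],[0,-0.008,0.003,0,-0.0042,0.081,0],[0,-0.008,0.003,0,-0.0042,0.084,0],[0,-0.008,0.003,0,-0.0042,0.084,0]]'; python3 wp.py .4837,-.0092,.006,0,-2.7 .4837,-.0092,.004,0,-2.7
```

```text
clock: 25.7
ee_pos: [0.6342, -0.0192, 0.1273]
eef_rot: [0.075, 3.137, -0.001]
force: [0.1, -0.3, -2.8]
width: 0.0213
25.7 [ 0.1127 -0.3315 -2.7814] [ 0.0493 -0.2724 -0.0296]
now lip world [ 0.4841 -0.0121  0.013 ] s,n,y mm [ -21.6011  -10.2594 -274.8907] yaw,pitch,roll [-2.7456 -0.2289 -0.0364]
.4837,-.0092,.006,0,-2.7 [-0.0006  0.004  -0.0008  0.0001  0.0029  0.0076]
.4837,-.0092,.004,0,-2.7 [-0.0006  0.004  -0.0008  0.0001  0.0029  0.0096]
```

```bash
python3 -m handwheel '[[0,0.004,0,0,0.002,0.003,0],[0,0.004,0,0,0.003,0.006,0],[0,0.004,0,0,0.003,0.008,0],[0,0.004,0,0,0.003,0.009,0],[0,0.004,0,0,0.003,0.009,0],[0,0.004,0,0,0.003,0.009,0]]'; python3 wp.py .4837,-.0092,.004,0,-2.7
```

```text
clock: 26.2
ee_pos: [0.6344, -0.0162, 0.1183]
eef_rot: [-0.075, -3.141, 0.001]
force: [0.4, -0.0, -1.1]
width: 0.0217
26.2 [ 0.4253 -0.0344 -1.0646] [ 0.037  -0.2566 -0.0212]
now lip world [ 0.4838 -0.0091  0.0046] s,n,y mm [ -24.0271  -18.2724 -271.9036] yaw,pitch,roll [-2.7433 -0.0003 -0.0376]
.4837,-.0092,.004,0,-2.7 [-0.0007  0.     -0.0008  0.0001 -0.0001  0.0006]
```

```bash
python3 -m handwheel '[[0,0,0,0,0,0.0005,0],[0,0,0,0,0,0.0008,0],[0,0,0,0,0,0.0008,0]]'; python3 wp.py
```

```text
clock: 26.45
ee_pos: [0.6344, -0.0162, 0.1177]
eef_rot: [0.075, 3.14, -0.001]
force: [0.2, -0.6, -1.4]
width: 0.0215
26.45 [ 0.2129 -0.646  -1.3771] [ 0.0824 -0.2148  0.0131]
now lip world [ 0.4839 -0.0091  0.0039] s,n,y mm [ -24.1847  -18.9604 -271.9335] yaw,pitch,roll [-2.7471 -0.0153 -0.0371]
```

```bash
python3 -m handwheel '[[0,0,0,0,0,0.0005,0],[0,0,0,0,0,0.0007,0],[0,0,0,0,0,0.0007,0]]'; python3 wp.py|head -1
```

```text
clock: 26.7
ee_pos: [0.6346, -0.0162, 0.1174]
eef_rot: [0.075, 3.14, -0.001]
force: [-0.6, -0.0, 4.8]
width: 0.0218
26.7 [-0.6025 -0.039   4.7571] [0.0857 0.1643 0.0093]
```

Contact with the pad (about 5 N). Open and withdraw upwards.

```bash
python3 -m handwheel '[[0,0,0,0,0,0,0.03],[0,0,0,0,0,0,0.05],[0,0,0,0,0,0,0.07],[0,0,0,0,0,0,0.093],[0,0,0,0,0,0,0.093],[0,0,0,0,0,0,0.093],[0,0,0,0,0,0,0.093],[0,0,0,0,0,0,0.093]]'; python3 -m handwheel '[[0,0,0,0,0,0,0.093],[0,0,0,0,0,-0.005,0.093],[0,0,0,0,0,-0.02,0.093],[0,0,0,0,0,-0.05,0.093],[0,0,0,0,0,-0.09,0.093],[0,0,0,0,0,-0.13,0.093],[0,0,0,0,0,-0.16,0.093],[0,0,0,0,0,-0.17,0.093],[0,0,0,0,0,-0.17,0.093]]'; python3 - <<'E'
from rig import *
from h import *
np.set_printoptions(precision=4,suppress=True)
o=manip.observe();p=vision.get_image("wrist");cv2.imwrite("pics/ac.png",p["img"][:,:,::-1])
s=vision.get_image("scene");cv2.imwrite("pics/ad.png",s["img"][:,:,::-1])
for th,z in [("scoop_grip",.052),("scoop_lip",.004),("scoop_mid",.004)]:
    for q in tip_of(p,th)[:1]: print(th,q["position"],q["conf"],onz(p,q["position"],z,o))
E
```

```text
clock: 27.37
ee_pos: [0.6346, -0.0162, 0.1173]
eef_rot: [0.075, 3.14, -0.001]
force: [0.7, 0.7, 0.9]
width: 0.0704
clock: 28.12
ee_pos: [0.6349, -0.0161, 0.2921]
eef_rot: [0.075, 3.134, -0.001]
force: [-1.1, 0.2, -0.1]
width: 0.0932
scoop_grip [310.3, 181.9] 0.69 [ 0.6342 -0.0202  0.052 ]
scoop_lip [309.8, 46.8] 0.59 [ 0.4822 -0.014   0.004 ]
scoop_mid [314.0, 132.0] 0.95 [ 0.5848 -0.014   0.004 ]
```

View pics/ac.png

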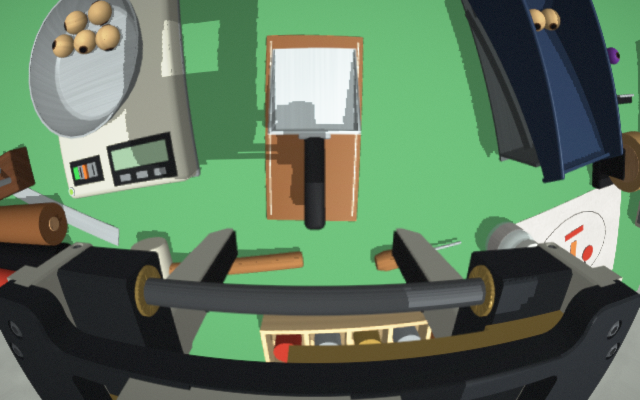

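View pics/ad.png

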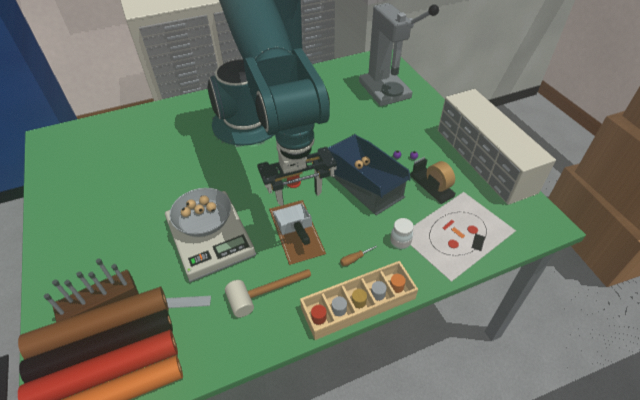

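The scoop lies flat on the pad as it did before, five beads are in the pan at (200,207), the switch is green, nothing else has moved, and the gripper is clear.

```bash
python3 -c "
from rig import ticket
print(ticket.sign_off())"
```

```text
the job is handed in; nothing more can be done
None
```

The job is done and handed in at about 28 s of the 72 s allowed; the sign-off gave no verdict.

- **Switch:** I pushed it to its end stop with about 21 N while the pan was empty. The green mark shows beside it in every later view.
- **Beads:** One scoop took five beads out of the bin, and all five went into the pan. Three more got caught between the scoop's lip and the top of the bin's ramp. I backed the scoop off and they fell back into the bin. The last top view shows three beads in the bin and five in the pan, so all eight are accounted for. The last wrist and scene views show only two of the three bin beads; I took the third to be hidden by the near wall.
- **Forces:** The largest change I read in the bin was about 4 N, when the lip touched the floor. I only read forces at the end of each move, so brief peaks in between were not seen. The pad touch when laying the scoop down was about 5 N.
- **Scoop:** It lies flat on the pad. The gripper released it within 0.5 mm of where it picked it up. The network's check put its mid point 2 mm from its first reading, but the lip and grip readings varied by up to about 5 mm.
- **Other things:** I saw nothing else moved in the last pictures, checked by eye only. The arm is clear of everything.

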